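# Pack a four-praline gift box and put its lid on

## Task

Pack the slim gift box with the four pralines lying loose on the counter, one to a compartment, twisted ends pointing along the row. As you look at it from the robot: gold in the left end, brown next to the right of the gold, silver in the right end, and red between the brown and the silver. Then put the lid on, fully down all round, and leave the other things on the counter where they stand.

Things in the scene. Friction and masses are not known exactly. Their poses are not given: they have to be found in the camera images.
- gift_box: open gift box: dark brown base board 57 x 243 x 3 mm with a cream tray 42 x 228 mm, rim 12 mm above the counter; cross walls 9 mm high part it into four compartments along its y, each 38 (x) by 54 mm (y), floor 4 mm above the counter. Origin: middle of the underside; compartment centres at y = +84, +28, -28, -84 mm; +y is its left end seen from the robot (yaw within 15 degrees). It is fixed
- lid: loose lid of the gift box, dark brown with gold foil border, lying open side down as it goes on: 57 wide (x), 243 long (y), 30 mm high, walls 2.5 mm, about 0.1 kg. Origin: middle of its lower edge plane, z up. It fits over the cream tray with 5 mm play all round and rests on the base board (3 mm up). Grip it across its 57 mm width. Either way round fits
- praline_gold: gold foil praline, lying loose on the counter: a ball 22 x 24 x 22 mm (grip it across the 24 mm, along its y) with a fan-shaped twist of thin wrapper at each end, 53 mm tip to tip along its x axis; about 20 g; origin at the middle of its underside, z up
- praline_brown: brown foil praline, lying loose on the counter: a ball 22 x 24 x 22 mm (grip it across the 24 mm, along its y) with a fan-shaped twist of thin wrapper at each end, 53 mm tip to tip along its x axis; about 20 g; origin at the middle of its underside, z up
- praline_red: bright red foil praline, lying loose on the counter: a ball 22 x 24 x 22 mm (grip it across the 24 mm, along its y) with a fan-shaped twist of thin wrapper at each end, 53 mm tip to tip along its x axis; about 20 g; origin at the middle of its underside, z up
- praline_silver: silver-grey foil praline, lying loose on the counter: a ball 22 x 24 x 22 mm (grip it across the 24 mm, along its y) with a fan-shaped twist of thin wrapper at each end, 53 mm tip to tip along its x axis; about 20 g; origin at the middle of its underside, z up
- tongs: steel sweet tongs, 45 x 241 x 18 mm, lying beside the wooden praline tray; a bystander to leave alone
- ribbon_gold: flat-lying spool of gold ribbon, 64 mm across, 26 mm high; a bystander to leave alone
- carton_small: small upright cream carton, 41 x 50 x 82 mm; a bystander to leave alone

How it is judged (in metres and radians):
At the end, for the whole second after the job is handed in: from the left: gold, brown, red, silver, each lying flat on the floor of its own compartment, twists within 0.4 rad (23 degrees) of the row; the lid level over them, its lower edge down on the base board (within 3 mm) and square to the box (within 9 mm and 5 degrees); everything let go and still (y of praline_gold in the frame of gift_box between 0.066 and 0.102 m and x of praline_gold in the frame of gift_box between -0.012 and 0.012 m and z of each of praline_gold, praline_brown, praline_red, praline_silver in the frame of gift_box below 0.009 m and angle between the x axis of each of praline_gold, praline_brown, praline_red, praline_silver and the y axis of gift_box, either way round below 0.4 rad and angle between each of praline_gold, praline_brown, praline_red, praline_silver's own z axis and vertical below 0.3 rad and linear speed of each of praline_gold, praline_brown, praline_red, praline_silver, lid below 0.02 m/s and y of praline_brown in the frame of gift_box between 0.01 and 0.046 m and x of praline_brown in the frame of gift_box between -0.012 and 0.012 m and y of praline_red in the frame of gift_box between -0.046 and -0.01 m and x of praline_red in the frame of gift_box between -0.012 and 0.012 m and y of praline_silver in the frame of gift_box between -0.102 and -0.066 m and x of praline_silver in the frame of gift_box between -0.012 and 0.012 m and z of lid in the frame of gift_box between 0 and 0.006 m and horizontal distance between lid and gift_box below 0.009 m and angle between the y axis of lid and the y axis of gift_box, either way round below 0.09 rad and angle between lid's own z axis and vertical below 0.03 rad); the robot touches nothing.
It fails at once if the sweet tongs is pushed more than 20 mm (distance of tongs from where it was at the start of the episode above 0.02 m).
It fails at once if the spool of gold ribbon is pushed more than 20 mm (distance of ribbon_gold from where it was at the start of the episode above 0.02 m).
It fails at once if the small cream carton is pushed more than 20 mm (distance of carton_small from where it was at the start of the episode above 0.02 m).
It also fails if it takes over 102 s, if anything falls off the work surface, if the arm or the gripper's body presses on something with over 40 N, if the wrist force passes 120 N, or if a joint passes its speed limit or range.

## Robot

A 7-joint arm with a two-finger parallel gripper is mounted at the origin on a cart in front of the work surface, level with it; the furniture and walls round the work are solid. World frame = base frame: x ahead of the robot, y to its left, z up, the work surface at z = 0. Lengths are in mm, angles in rad, forces in N, time in s.
With the tool pointing down it reaches from about 400 to 900 mm from the base axis. Payload 5.5 kg.
Tool frame: the origin (TCP) lies between the finger pads; the fingertips stand 25 mm ahead of it and the grasp point (between the pads) lies 6 mm ahead of it (robot.nose_length is the distance from the TCP to the fingertips, in mm); z points along the fingers, y is the line along which they close (so a half turn about z gives the same grasp; the last joint's range is limited). The gripper opens to 85 mm and grips with 20 to 120 N. Pads are 22 mm wide; open, the fingers measure 114 mm over their backs; the gripper's body (76 mm by 85 mm) begins 54 mm behind the grasp point. The pads swing forward as they close: fully open they stand 13 mm farther back than shut.
Start: joints at [-0.889, 0.501, -0.427, 1.55, 0.221, 1.138, -0.21], TCP at [264.296, 593.841, 256.31] pointing down, gripper open.
Joint ranges: [-2.88, 2.88], [-0.31, 2.03], [-1.54, 1.56], [0.2, 2.42], [-1.41, 4.55], [0.19, 2.02], [-2.57, 2.57]. Speed limits (rad/s): [2.57, 2.57, 3.14, 3.14, 3.14, 3.14, 3.14].

## Interface

Orientations are given as a unit quaternion [x, y, z, w].
In Python, from bench import robot, cams gives the robot as it stands.
- The arm moves only by the tool move_arm, never from a script. Its argument "commands" is a list of rows, each a list of 7 numbers: the shift along the tool's x, y, z scaled (see below), then the turn, a rotation vector about the tool's x, y, z scaled (see below), then the opening, from -1 (shut) to 1 (fully open). In form: [[x, y, z, wx, wy, wz, jaw], ...]. A call has 1 to 20 rows; each row is the pose to reach, as a shift and turn from the pose commanded when the call began, along the tool's axes at that moment; what a row does not reach only later rows make up. The controller multiplies each number of a shift by 0.4 m and each number of a turn by 45 degrees. A row lasts 1/8 s, in which the tool goes at most 62.5 mm and 10.7 degrees, less where a joint would pass 70% of its speed; a pose out of reach is approached as far as the arm can. A call with a number of a shift or a turn outside -1 to 1 is refused whole. A call with a gripper value outside its range is refused whole. The fingers move at their own pace and stop on an object; the grip force is fixed at half the most. Time passes only in rows, so rows that repeat a pose let the fingers close. It gives the time, the measured TCP pose, the force, the opening and the grip force at its end, in the units of the state.
- robot.state(): the state, without advancing time (a new reading comes with each control period).
- cams.capture(name): name is "scene" or "top" or "wrist"; returns the picture (420x560x3 uint8, blue, green, red); there is no depth.
- cams.camera_info(name): a dict with "intrinsics" (3x3 intrinsics, pixels), "R" (3x3) and "t" (3): a world point X has camera coordinates R X + t. Camera axes: x right, y down, z forward; pixel columns grow to the right and rows downward; lengths in mm; the calibration is good to about 2 mm. A picture is of the moment at which its call begins: read the wrist's pose just before it. camera_info takes no time and is no camera call; for the wrist camera it gives the pose at the moment of the call.
- robot.hand_in(): hands the job in; it is judged then, once.
The state is a dict: "time": time; "joint_pos": joint angles; "dq": joint speeds; "joint_torque": joint torques, N m; "eef_pos": TCP position; "ee_rot": TCP orientation; "wrist_force": force on the tool from outside, world axes, zero at the start; "wrist_torque": the same for the moment, N m; "finger_gap": opening from 0.0 (shut) to 1.0 (fully open); "finger_force": force on a finger pad.
Only numpy, scipy, OpenCV 4.12 (cv2) and the standard library are available. Lean on these libraries where they do the work, as an engineer would, in place of code of your own. Each camera call takes 0.05 s, during which the arm holds its last target. There are 200 camera calls.

## Working session

There is one attempt and no reset: what is moved stays moved. The work goes in short steps, Python scripts to look and compute and a tool call to move; the robot and the scene stay as the last step left them, time stands still between calls to the robot, and variables do not carry over. Pictures are saved under pics/ and viewed, at most 14 in all, crops included, and the job is handed in when it is done.

Besides the shell and the picture viewer there is one more tool, called after "Call:" as name([rows], argument=value, ...), one row to a line, values as JSON. move_arm: Moves the arm, as the interface text tells. Its arguments: {"type":"object","properties":{"commands":{"type":"array"}},"required":["commands"]}

```bash
mkdir -p pics; ls; python3 - <<'E'
from bench import robot,cams
import cv2,numpy as np
np.set_printoptions(precision=4,suppress=True)
print(robot.state())
for n in ("scene","top"):
    cv2.imwrite(f"pics/{n}0.png",cams.capture(n)); print(n,cams.camera_info(n))
E
```

```text
pics
{'time': 0.0, 'joint_pos': array([-0.8888,  0.5019, -0.4268,  1.5514,  0.2208,  1.1383, -0.2103]), 'dq': array([-0.0004,  0.0011, -0.0001,  0.0004,  0.0015, -0.0004,  0.0013]), 'joint_torque': array([ -0.0005, -56.9514,  -5.8168, -28.0941,   0.0105,   0.0119,
        -0.    ]), 'eef_pos': array([264.1261, 593.2133, 255.2545]), 'ee_rot': array([ 0.2079,  0.9782, -0.001 , -0.0002]), 'wrist_force': array([ 0.4771, -0.1473,  0.2593]), 'wrist_torque': array([ 0.0083, -0.0573,  0.0147]), 'finger_force': 0.0, 'finger_gap': 0.9977059221109738}
scene {'intrinsics': array([[399.5105,   0.    , 276.4185],
       [  0.    , 399.5105, 211.3969],
       [  0.    ,   0.    ,   1.    ]]), 'R': array([[ 0.9034, -0.4289,  0.004 ],
       [-0.1872, -0.4027, -0.896 ],
       [ 0.3859,  0.8086, -0.4441]]), 't': array([-549.2432,  165.5004, 1109.8964])}
top {'intrinsics': array([[403.5868,   0.    , 286.6516],
       [  0.    , 403.5868, 201.9691],
       [  0.    ,   0.    ,   1.    ]]), 'R': array([[ 0.0284, -0.9996, -0.0038],
       [-0.9868, -0.0275, -0.1595],
       [ 0.1594,  0.0083, -0.9872]]), 't': array([  41.7937,  634.6493, 1143.6503])}
```

View pics/top0.png

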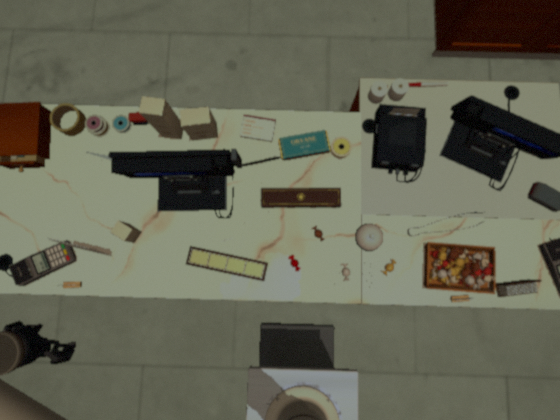

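View pics/scene0.png

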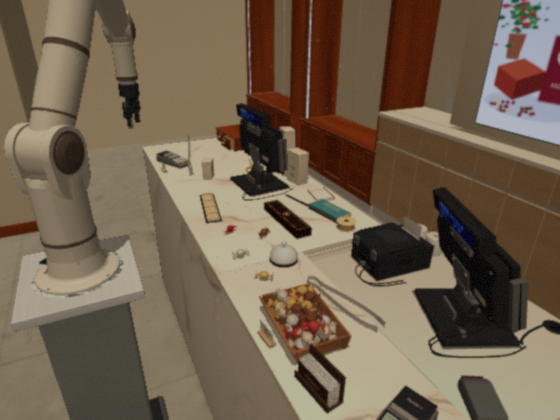

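The top view shows box at (227,263), lid (301,197), brown (318,233), red (293,262), silver (346,270), gold (390,267) and a white dome at (369,237). In the scene view, the box is at (210,207), red (230,229), brown (264,232), silver (240,254) and gold (264,275).

```bash
cat > h.py <<'E'
from bench import robot,cams
import cv2,numpy as np
from scipy.spatial.transform import Rotation as Rn
np.set_printoptions(precision=4,suppress=True)
def ray(ci,p):
    d=ci["R"].T@np.linalg.inv(ci["intrinsics"])@np.array([p[0],p[1],1.]); return -ci["R"].T@ci["t"],d/np.linalg.norm(d)
def plane(ci,p,z):
    c,d=ray(ci,p); return c+d*(z-c[2])/d[2]
def tri(a,b):
    "two (ci,pixel) views -> point, gap between the rays"
    (c1,d1),(c2,d2)=ray(*a),ray(*b)
    s=np.linalg.lstsq(np.c_[d1,-d2],c2-c1,rcond=None)[0]
    return (c1+s[0]*d1+c2+s[1]*d2)/2,np.linalg.norm(c1+s[0]*d1-c2-s[1]*d2)
def proj(ci,X):
    q=ci["intrinsics"]@(ci["R"]@np.asarray(X,float)+ci["t"]); return q[:2]/q[2]
def down(yaw):
    "tool down, fingers closing along world direction yaw (tool y at angle yaw)"
    y=np.array([np.cos(yaw),np.sin(yaw),0]); z=np.array([0,0,-1.]); return Rn.from_matrix(np.c_[np.cross(y,z),y,z])
def step(pos,yaw=None,tilt=True):
    "row numbers from the present pose to a TCP position, finger-line yaw (nearest half turn)"
    s=robot.state(); R=Rn.from_quat(s["ee_rot"]); d=R.inv().apply(np.array(pos)-s["eef_pos"])/400
    w=np.zeros(3)
    if yaw is not None:
        w=min(((R.inv()*down(yaw+k*np.pi)).as_rotvec() for k in (0,1)),key=np.linalg.norm)/(np.pi/4)
    return np.r_[d,w]
def shot(name,f=None):
    ci=cams.camera_info(name); im=cams.capture(name)
    if f: cv2.imwrite(f"pics/{f}.png",im)
    return ci,im
E
python3 - <<'E'
from h import *
top=cams.camera_info("top");sc=cams.camera_info("scene")
P=dict(box=((227,263),(210,207),8),lid=((301,197),(287,217),30),brown=((318,233),(264,232),11),red=((293,262),(230,229),11),silver=((346,270),(240,254),11),gold=((390,267),(264,275),11),dome=((369,237),(284,254),20),ribbon=((341,147),(346,224),20),carton=((125,231),(208,168),60))
for k,(a,b,z) in P.items(): print(k,plane(top,a,z)[:2],*tri((top,a),(sc,b)))
ci=cams.camera_info("wrist");s=robot.state();R=Rn.from_quat(s["ee_rot"]).as_matrix()
print("TCP axes",R,"cam in tool",R.T@(-ci["R"].T@ci["t"]-s["eef_pos"]),"\n",ci["R"]@R,ci["intrinsics"])
E
```

```text
box [450.0111 233.4073] [449.3154 234.2783   3.6087] 1.5025154869876431
lid [653.0094  16.943 ] [655.3685  16.4756  18.8569] 0.8660496782428326
brown [547.3609 -37.4405] [546.6812 -37.0988  13.2619] 1.0304861782178976
red [458.5494  35.8317] [457.564   36.1232   8.4309] 2.1353999949599105
silver [ 439.4717 -122.5321] [ 435.8162 -121.6389    8.8077] 7.678689952971581
gold [ 452.0197 -253.4882] [ 451.5391 -252.7574   13.2265] 0.9887922321619391
dome [ 538.9005 -189.5636] [ 540.2957 -190.2331   19.4873] 2.906027665405919
ribbon [ 815.7353 -103.8698] [ 816.7061 -104.2028   14.1521] 1.7577049472039934
carton [533.2032 527.0728] [534.1433 534.3067  42.5646] 0.8477884246525054
TCP axes [[-0.9136  0.4066 -0.0008]
 [ 0.4066  0.9136 -0.0016]
 [ 0.0001 -0.0018 -1.    ]] cam in tool [  67.163    -1.2327 -117.6061] 
 [[ 0.0004  1.      0.0008]
 [-0.9642  0.0006 -0.2651]
 [-0.2651 -0.0007  0.9642]] [[371.1606   0.     279.7496]
 [  0.     371.1606 216.0203]
 [  0.       0.       1.    ]]
```

```bash
python3 - <<'E'
from h import *
print(robot.nose_length, step([450,260,230],np.pi/2), step([450,130,230],np.pi/2))
E
```

```text
25.0 [-0.7633 -0.5721  0.0643 -0.0022 -0.0006 -0.5332] [-0.8955 -0.869   0.0648 -0.0022 -0.0006 -0.5332]
```

Call:
move_arm([
  [-0.763,-0.572,0.064,0,0,-0.533,1],
  [-0.763,-0.572,0.064,0,0,-0.533,1],
  [-0.763,-0.572,0.064,0,0,-0.533,1],
  [-0.763,-0.572,0.064,0,0,-0.533,1],
  [-0.763,-0.572,0.064,0,0,-0.533,1],
  [-0.763,-0.572,0.064,0,0,-0.533,1],
  [-0.763,-0.572,0.064,0,0,-0.533,1],
  [-0.763,-0.572,0.064,0,0,-0.533,1],
  [-0.763,-0.572,0.064,0,0,-0.533,1],
  [-0.763,-0.572,0.064,0,0,-0.533,1],
])

```text
time: 1.35
eef_pos: [449.1, 262.5, 230.8]
ee_rot: [-0.002, 1.0, 0.0, -0.0]
wrist_force: [-0.4, -0.3, -0.8]
finger_gap: 0.996
finger_force: 0.0
```

```bash
python3 - <<'E'
from h import *
import pickle
s=robot.state();print(s["eef_pos"],s["dq"],s["joint_pos"])
v=shot("wrist","w1");pickle.dump(v,open("v1.pkl","wb"))
print(step([450,130,230],np.pi/2))
E
```

```text
[449.1248 262.4969 230.7583] [ 0.0014  0.0004  0.0083 -0.0001  0.0017  0.0001  0.0006] [-0.2215  0.295  -0.4235  1.901   0.1441  0.975   0.8641]
[-0.0009 -0.3305  0.0017  0.0005 -0.0002  0.0035]
```

View pics/w1.png

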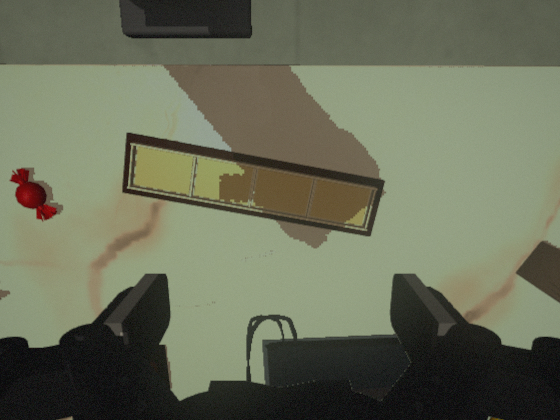

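The wrist view shows the box with base board corners near (127,134), (383,181), (371,236), (124,190), and red praline at (31,194). A shadow covers part of the box.

Call:
move_arm([
  [0,-0.33,0.0,0,0,0,1],
  [0,-0.33,0.0,0,0,0,1],
  [0,-0.33,0.0,0,0,0,1],
  [0,-0.33,0.0,0,0,0,1],
])

```text
time: 1.9
eef_pos: [450.1, 129.1, 230.9]
ee_rot: [0.0, 1.0, 0.0, 0.0]
wrist_force: [-1.2, 1.1, 0.3]
finger_gap: 1.0
finger_force: 0.0
```

```bash
python3 - <<'E'
from h import *
import pickle
s=robot.state();print(s["eef_pos"],s["dq"])
v=shot("wrist","w2");pickle.dump(v,open("v2.pkl","wb"))
print(step([450,-60,230],np.pi/2),step([450,-150,230],np.pi/2))
E
```

```text
[450.13   129.0898 230.9353] [-0.0269  0.0101 -0.0282 -0.013  -0.0016 -0.0012 -0.0052]
[ 0.0009 -0.4754  0.002   0.0011  0.0008  0.0016] [ 0.0012 -0.7004  0.0018  0.0011  0.0008  0.0016]
```

View pics/w2.png

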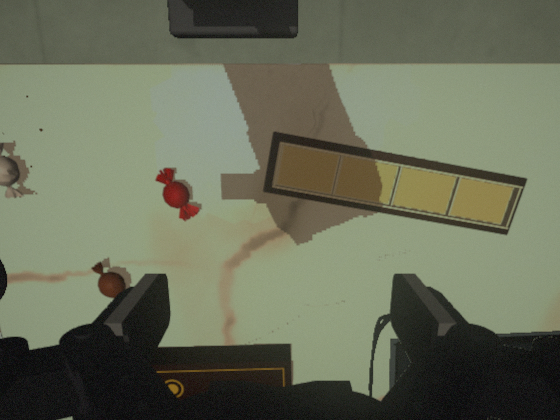

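Box again, now corners near (275,132), (525,179), (508,234), (264,191); red (175,194), brown (111,284), lid edge at bottom, silver at (5,170). Two more views for the pralines.

Call:
move_arm([
  [0,-0.475,0.0,0,0,0,1],
  [0,-0.475,0.0,0,0,0,1],
  [0,-0.475,0.0,0,0,0,1],
  [0,-0.475,0.0,0,0,0,1],
  [0,-0.475,0.0,0,0,0,1],
])

```text
time: 2.58
eef_pos: [450.6, -59.5, 230.7]
ee_rot: [-0.001, 1.0, 0.0, 0.0]
wrist_force: [0.0, 0.3, -0.6]
finger_gap: 1.003
finger_force: 0.0
```

```bash
python3 - <<'E'
from h import *
import pickle
s=robot.state();print(s["eef_pos"],s["dq"])
v=shot("wrist","w3");pickle.dump(v,open("v3.pkl","wb"))
print(step([430,-170,200],np.pi/2))
E
```

```text
[450.6354 -59.4805 230.6674] [-0.019  -0.0026 -0.0208  0.0048 -0.0015  0.0001  0.0002]
[ 0.0524 -0.2779  0.0763  0.0012  0.0001  0.0044]
```

View pics/w3.png

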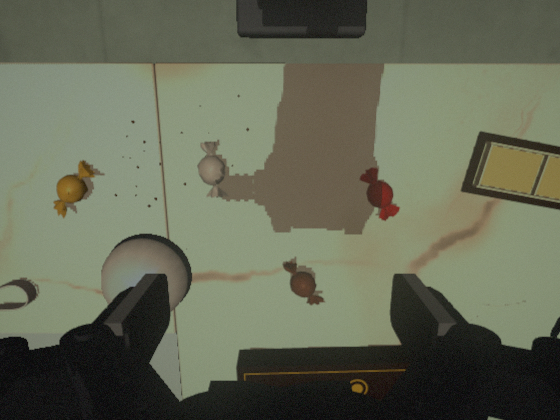

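View 3 has gold (72,188), silver (211,170), red (379,194), brown (302,285), and the lid edge at the bottom. I'll go on to a second place for triangulation.

Call:
move_arm([
  [-0.1,-0.225,0.0,0,0,0,1],
  [-0.1,-0.225,0.0,0,0,0,1],
  [-0.1,-0.225,0.0,0,0,0,1],
  [-0.1,-0.225,0.0,0,0,0,1],
])

```text
time: 3.12
eef_pos: [490.3, -148.5, 230.3]
ee_rot: [-0.002, 1.0, 0.001, -0.0]
wrist_force: [-0.6, 0.1, 0.1]
finger_gap: 1.002
finger_force: 0.0
```

```bash
cat > meas.py <<'E'
from h import *
import pickle
V={i:pickle.load(open(f"v{i}.pkl","rb")) for i in (1,2,3,4)}
def inside(h,a,b): return (h>=a)&(h<=b) if a<=b else (h>=a)|(h<=b)
def praline(v,guess,r=45):
    "body circle centre + twist axis of the blob nearest to the projected guess; foil mask = differs from counter colour"
    ci,im=v; g=proj(ci,guess); x0,y0=np.maximum((g-r).astype(int),0); c=im[y0:y0+2*r,x0:x0+2*r]
    lab=cv2.cvtColor(c,cv2.COLOR_BGR2LAB).astype(int); return c,lab,(x0,y0)
E
python3 - <<'E'
from h import *
import pickle
s=robot.state();print(s["eef_pos"],s["dq"])
v=shot("wrist","w4");pickle.dump(v,open("v4.pkl","wb"))
v3=pickle.load(open("v3.pkl","rb"))
G=dict(gold=[452,-253,11],silver=[437,-122,11],red=[458,36,11],brown=[547,-37,11])
for v,n in ((v3,"a"),(v,"b")):
    row=[]
    for k,g in G.items():
        p=proj(v[0],g).astype(int); print(n,k,p)
        x,y=np.clip(p-45,0,[470,330]); row.append(cv2.resize(v[1][y:y+90,x:x+90],(380,290) if 0 else (290,290),interpolation=cv2.INTER_CUBIC)); print(x,y)
    cv2.imwrite(f"pics/c{n}.png",np.vstack([np.hstack(row[:2]),np.hstack(row[2:])]))
E
```

```text
[ 490.2578 -148.5342  230.3314] [-0.0045 -0.0115 -0.005   0.0102  0.0031  0.0015  0.0019]
a gold [ 71 190]
26 145
a silver [212 175]
167 130
a red [383 197]
338 152
a brown [303 285]
258 240
b gold [164 147]
119 102
b silver [311 131]
266 86
b red [485 155]
440 110
b brown [396 248]
351 203
```

View pics/cb.png

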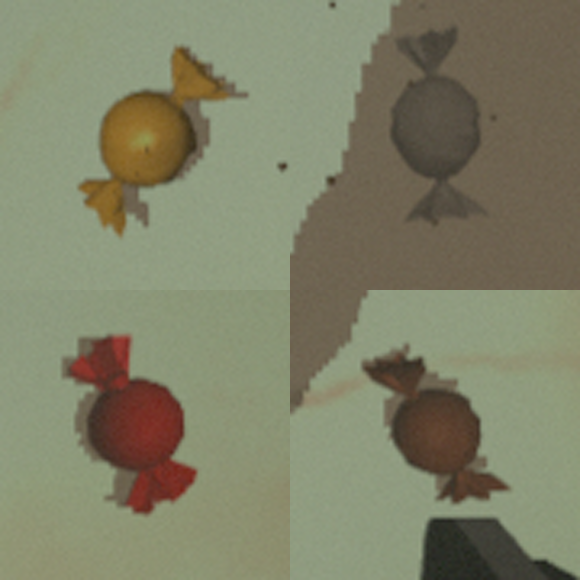

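The crops show gold with its axis tilted (upper twist leaning right), silver near vertical in the image, and red and brown tilted the other way. Shadows are cast next to each, so colour masks should separate them.

```bash
cat > meas.py <<'E'
from h import *
import pickle
G=dict(gold=[452,-253,11],silver=[437,-122,11],red=[458,36,11],brown=[547,-37,11])
def mask(k,c):
    h,s,v=[a.astype(int) for a in cv2.split(cv2.cvtColor(cv2.GaussianBlur(c,(3,3),0),cv2.COLOR_BGR2HSV))]
    return {"gold":(abs(h-20)<8)&(s>120),"red":((h<7)|(h>172))&(s>140),"brown":(h<14)&(s>95)&(v<130),"silver":s<(45 if v.max()>0 else 0)}[k].astype(np.uint8)
def praline(k,v,guess,r=34):
    "ball centre pixel, blob points, mask"
    ci,im=v; x,y=(proj(ci,guess)-r).astype(int).clip(0); m=mask(k,im[y:y+2*r,x:x+2*r])
    n,l,st,_=cv2.connectedComponentsWithStats(m); m=(l==1+st[1:,4].argmax()).astype(np.uint8)
    ball=cv2.morphologyEx(m,cv2.MORPH_OPEN,cv2.getStructuringElement(cv2.MORPH_ELLIPSE,(19,19)))
    b=np.argwhere(ball)[:,::-1].mean(0)+[x,y]; pts=np.argwhere(m)[:,::-1]+[x,y]
    return b,pts,m
def axis(ci,pts,z=11):
    w=np.array([plane(ci,p,z)[:2] for p in pts]); u=np.linalg.svd(w-w.mean(0),full_matrices=False)[2][0]
    t=(w-w.mean(0))@u; return np.arctan2(u[1],u[0])%np.pi,np.ptp(t),w.mean(0)
E
python3 - <<'E'
from meas import *
V={i:pickle.load(open(f"v{i}.pkl","rb")) for i in (1,2,3,4)}
for k,g in G.items():
    o=[];
    for i in (3,4):
        b,pts,m=praline(k,V[i],g); o.append((V[i][0],b)); a=axis(V[i][0],pts); print(k,i,b,len(pts),"yaw %.1f len %.0f"%(np.degrees(a[0]),a[1]),"mean",a[2],"ball",plane(V[i][0],b,11)[:2])
    print("   tri",*tri(*o))
ci,im=V[4]; hsv=cv2.cvtColor(im,cv2.COLOR_BGR2HSV)
print("silver",hsv[126,313],"shadow",hsv[160,310]); ci,im=V[3]; hsv=cv2.cvtColor(im,cv2.COLOR_BGR2HSV);print(hsv[170,211],hsv[150,190])
E
```

```text
gold 3 [ 70.6424 188.7411] 951 yaw 140.3 len 57 mean [ 449.1337 -252.3857] ball [ 449.9223 -253.6886]
gold 4 [nan nan] 937 yaw 141.0 len 52 mean [ 448.9698 -252.5872] ball [nan nan]
 ** On entry to DLASCL parameter number  4 had an illegal value
 ** On entry to DLASCL parameter number  4 had an illegal value
 ** On entry to DLASCL parameter number  4 had an illegal value
 ** On entry to DLASCL parameter number  4 had an illegal value
 ** On entry to DLASCL parameter number  5 had an illegal value
 ** On entry to DLASCL parameter number  4 had an illegal valuemeas.py:12: RuntimeWarning: Mean of empty slice.
  b=np.argwhere(ball)[:,::-1].mean(0)+[x,y]; pts=np.argwhere(m)[:,::-1]+[x,y]
  ret = um.true_divide(
Traceback (most recent call last):
  File "h.py", line 12, in tri
    s=np.linalg.lstsq(np.c_[d1,-d2],c2-c1,rcond=None)[0]
      ~~~~~~~~~~~~~~~^^^^^^^^^^^^^^^^^^^^^^^^^^^^^^^^
numpy.linalg.LinAlgError: SVD did not converge in Linear Least Squares
```

```bash
python3 - <<'E'
s=open("meas.py").read()
s=s.replace("    ball=","    c,_=cv2.findContours(m,cv2.RETR_EXTERNAL,cv2.CHAIN_APPROX_NONE); cv2.drawContours(m,c,-1,1,-1)\n    ball=").replace("(19,19)","(17,17)")
open("meas.py","w").write(s)
E
cat > pr.py <<'E'
from meas import *
V={i:pickle.load(open(f"v{i}.pkl","rb")) for i in (1,2,3,4)}
for k,g in G.items():
    o=[];
    for i in (3,4):
        b,pts,m=praline(k,V[i],g); o.append((V[i][0],b)); a=axis(V[i][0],pts); print(k,i,b,len(pts),"yaw %.1f len %.0f"%(np.degrees(a[0]),a[1]),"mean",a[2],"ball",plane(V[i][0],b,11)[:2])
    if not np.isnan(np.r_[o[0][1],o[1][1]]).any(): print("   tri",*tri(*o))
E
python3 pr.py; python3 - <<'E'
from meas import *
for i,ps in ((4,((126,313),(160,310))),(3,((170,211),(150,190),(190,250)))):
    hsv=cv2.cvtColor(cv2.GaussianBlur(pickle.load(open(f"v{i}.pkl","rb"))[1],(5,5),0),cv2.COLOR_BGR2HSV)
    for p in ps: print(i,p,hsv[p])
E
```

```text
gold 3 [ 70.752  188.6957] 951 yaw 140.3 len 57 mean [ 449.1337 -252.3857] ball [ 449.8794 -253.5812]
gold 4 [163.8499 144.5971] 941 yaw 141.0 len 52 mean [ 448.9699 -252.5914] ball [ 449.0947 -253.269 ]
   tri [ 449.1918 -252.4883   13.1393] 0.585276181135196
silver 3 [191.6715 171.3421] 1785 yaw 9.1 len 67 mean [ 439.906  -140.1108] ball [ 433.5401 -140.9485]
silver 4 [282.1536 109.8855] 413 yaw 171.4 len 37 mean [ 422.0812 -147.8659] ball [ 418.8492 -147.6721]
   tri [ 425.6089 -143.3365   19.499 ] 15.964957686867235
red 3 [nan nan] 420 yaw 14.8 len 34 mean [461.6271  38.5936] ball [nan nan]
red 4 [484.7746 151.5   ] 804 yaw 31.1 len 50 mean [454.3883  33.2065] ball [454.1185  34.6865]
brown 3 [nan nan] 241 yaw 29.5 len 23 mean [547.6364 -38.5018] ball [nan nan]
brown 4 [398. 248.] 425 yaw 37.8 len 36 mean [548.8966 -34.3688] ball [546.4854 -35.2415]
4 (126, 313) [20 61 88]
4 (160, 310) [ 19  70 110]
3 (170, 211) [ 24  51 141]
3 (150, 190) [ 44  44 151]
3 (190, 250) [ 20  64 107]meas.py:13: RuntimeWarning: Mean of empty slice.
  b=np.argwhere(ball)[:,::-1].mean(0)+[x,y]; pts=np.argwhere(m)[:,::-1]+[x,y]
  ret = um.true_divide(
```

```bash
python3 - <<'E'
s=open("meas.py").read()
i=s.index("def mask");j=s.index("def praline")
s=s[:i]+'''def mask(k,c):
    lab=cv2.cvtColor(cv2.GaussianBlur(c,(3,3),0),cv2.COLOR_BGR2LAB).astype(int)
    l,a,b=lab[...,0],lab[...,1]-128,lab[...,2]-128
    return {"gold":b>28,"red":a>22,"brown":(a>9)&(l<105),"silver":(b<9)&(l<150)}[k].astype(np.uint8)
'''+s[j:]
open("meas.py","w").write(s)
E
python3 pr.py; python3 - <<'E'
from meas import *
for i,ps in ((4,((126,311),(160,311),(102,310),(245,398),(225,384),(235,405),(245,420))),(3,((170,211),(147,209),(150,190),(190,240),(192,215)))):
    lab=cv2.cvtColor(cv2.GaussianBlur(pickle.load(open(f"v{i}.pkl","rb"))[1],(3,3),0),cv2.COLOR_BGR2LAB).astype(int)-[0,128,128]
    for p in ps: print(i,p,lab[p])
E
```

```text
gold 3 [ 68.5987 189.1228] 590 yaw 149.6 len 38 mean [ 453.5509 -257.6755] ball [ 450.2851 -255.6289]
gold 4 [162.1857 144.8082] 630 yaw 148.3 len 38 mean [ 452.5653 -256.6667] ball [ 449.2862 -254.7712]
   tri [ 449.212  -253.3706   15.1238] 0.5556793859343899
silver 3 [nan nan] 52 yaw 160.6 len 20 mean [ 436.4592 -114.4307] ball [nan nan]
silver 4 [nan nan] 676 yaw 6.5 len 48 mean [ 431.4224 -122.6411] ball [nan nan]
red 3 [nan nan] 327 yaw 11.7 len 32 mean [463.1199  39.5151] ball [nan nan]
red 4 [486.232  151.4706] 507 yaw 18.8 len 33 mean [459.509   37.5642] ball [454.0874  35.9933]
brown 3 [nan nan] 11 yaw 4.0 len 4 mean [546.8199 -37.7101] ball [nan nan]
brown 4 [nan nan] 17 yaw 164.0 len 5 mean [547.2125 -35.9161] ball [nan nan]
4 (126, 311) [88  0  9]
4 (160, 311) [108   1  11]
4 (102, 310) [77  1  8]
4 (245, 398) [79  9 15]
4 (225, 384) [66  4 11]
4 (235, 405) [137  -7  12]
4 (245, 420) [157  -9  13]
3 (170, 211) [144  -1  12]
3 (147, 209) [108   0  10]
3 (150, 190) [155  -9  12]
3 (190, 240) [107   0  12]
3 (192, 215) [130   1  13]meas.py:14: RuntimeWarning: Mean of empty slice.
  b=np.argwhere(ball)[:,::-1].mean(0)+[x,y]; pts=np.argwhere(m)[:,::-1]+[x,y]
  ret = um.true_divide(
```

```bash
sed -i 's/"gold":b>28.*\[k\]/"gold":b>21,"red":a>8,"brown":(a>-2)\&(l<115),"silver":l<98}[k]/' meas.py
python3 pr.py 2>/dev/null; python3 - <<'E'
from meas import *
for i in (3,4):
    ci,im=pickle.load(open(f"v{i}.pkl","rb")); g=cv2.cvtColor(im,cv2.COLOR_BGR2GRAY)
    for k,G0 in G.items():
        x,y=(proj(ci,G0)-34).astype(int).clip(0); c=cv2.HoughCircles(cv2.resize(g[y:y+68,x:x+68],None,fx=4,fy=4,interpolation=cv2.INTER_CUBIC),cv2.HOUGH_GRADIENT,1.5,200,param1=80,param2=15,minRadius=44,maxRadius=66)
        c=c[0,0]/4; print(k,i,c[:2]+[x,y],c[2],plane(ci,c[:2]+[x,y],11)[:2])
for i,t in ((4,((309.5,100),(314.1,149.6))),(3,((209,147),(215,192)))):
    a,b=[plane(pickle.load(open(f"v{i}.pkl","rb"))[0],p,11) for p in t]; print("silver twists",i,a,b,np.degrees(np.arctan2(*(b-a)[1::-1])))
E
```

```text
gold 3 [ 69.5534 188.8039] 915 yaw 141.6 len 57 mean [ 449.4923 -253.3815] ball [ 449.9835 -254.7028]
gold 4 [163.057  144.5302] 952 yaw 141.8 len 53 mean [ 449.1028 -253.0965] ball [ 449.0385 -253.973 ]
   tri [ 449.0056 -252.7258   14.6554] 0.559303120282016
silver 3 [nan nan] 125 yaw 179.3 len 26 mean [ 432.6171 -114.6374] ball [nan nan]
silver 4 [310.4867 121.278 ] 1099 yaw 8.2 len 51 mean [ 432.403  -122.1797] ball [ 428.3916 -122.6876]
red 3 [380.4106 193.7042] 884 yaw 30.6 len 51 mean [454.4067  32.3767] ball [453.9652  32.7625]
red 4 [483.4394 151.6592] 1028 yaw 31.7 len 51 mean [454.0165  32.2543] ball [454.2646  33.5066]
   tri [453.8526  32.4026  12.7544] 0.5477072484347674
brown 3 [302.6072 281.7153] 863 yaw 32.1 len 56 mean [543.405  -37.5736] ball [543.0647 -37.7187]
brown 4 [395.6579 245.4768] 957 yaw 36.3 len 58 mean [543.6519 -38.119 ] ball [543.9153 -37.7234]
   tri [544.0024 -37.498    9.7924] 0.7063354068401039
gold 3 [ 71.6875 189.5625] 15.4625 [ 450.692  -252.8365]
silver 3 [213.8125 169.6875] 15.875 [ 431.9816 -120.687 ]
red 3 [379.1875 194.3125] 13.775 [454.5432  31.6706]
brown 3 [304.4375 286.0625] 11.1875 [547.7708 -35.8118]
gold 4 [164.6875 145.4375] 15.425 [ 449.8325 -252.5781]
silver 4 [300.8125 110.6875] 12.9125 [ 419.4599 -131.3694]
red 4 [481.9375 151.9375] 14.525 [454.5173  32.1922]
brown 4 [396.3125 246.0625] 13.8125 [544.5107 -37.0413]
silver twists 4 [ 410.5149 -124.0032   11.    ] [ 453.0086 -118.8112   11.    ] 6.965950689981676
silver twists 3 [ 411.5957 -124.0877   11.    ] [ 452.6944 -120.5153   11.    ] 4.967889732739924
```

```bash
cat > quad.py <<'E'
from h import *
import pickle
def quad(im,thr,x0,y0,x1,y1):
    "four sides fitted to the outline of the dark blob in a window -> corners (sub-pixel), order by side"
    l=cv2.GaussianBlur(cv2.cvtColor(im,cv2.COLOR_BGR2GRAY),(3,3),0)[y0:y1,x0:x1]; m=(l<thr).astype(np.uint8)
    cs,_=cv2.findContours(m,cv2.RETR_EXTERNAL,cv2.CHAIN_APPROX_NONE); c=max(cs,key=cv2.contourArea)[:,0].astype(float)+[x0,y0]
    q=cv2.boxPoints(cv2.minAreaRect(c.astype(np.float32))).astype(float); L=[]
    for i in range(4):
        a,b=q[i],q[(i+1)%4]; u=(b-a)/np.linalg.norm(b-a); n=np.array([-u[1],u[0]]); t=(c-a)@u; d=abs((c-a)@n)
        s=c[(d<7)&(t>10)&(t<np.linalg.norm(b-a)-10)]
        vx,vy,px,py=cv2.fitLine(s.astype(np.float32),cv2.DIST_HUBER,0,.01,.01).ravel(); L.append(np.cross([px,py,1],[px+vx,py+vy,1]))
    P=[np.cross(L[i-1],L[i]) for i in range(4)]; P=np.array([p[:2]/p[2] for p in P]); s=P.sum(1)
    return np.roll(P,-s.argmin(),0)
def rect(w):
    c=w.mean(0); e=[np.linalg.norm(w[i]-w[(i+1)%4]) for i in range(4)]; i=int(np.argmax(e)); u=(w[(i+1)%4]-w[i])-(w[(i+3)%4]-w[(i+2)%4])
    return c,np.degrees(np.arctan2(u[1],u[0]))%180,e
E
python3 - <<'E'
from quad import *
W={1:(110,118,400,250),2:(240,118,545,250)}; Q={}
for i,w in W.items():
    ci,im=pickle.load(open(f"v{i}.pkl","rb")); q=quad(im,62,*w); Q[i]=(ci,q); X=np.array([plane(ci,p,3)[:2] for p in q]); print(i,q.tolist(),"\n",*rect(X))
T=[tri((Q[1][0],a),(Q[2][0],b)) for a,b in zip(Q[1][1],Q[2][1])]
for t in T: print(*t)
print(rect(np.array([t[0][:2] for t in T])))
v3,v4=[pickle.load(open(f"v{i}.pkl","rb"))[0] for i in (3,4)]
print("silver",tri((v3,(211.5,169.8)),(v4,(311,125.7))))
E
```

```text
1 [[127.08153176943439, 133.15393259326535], [383.51001583331094, 180.3219739719221], [368.15685846417756, 234.5533988757318], [123.16475107979576, 190.91275581670047]] 
 [446.6681 235.5485] 79.76367584097014 [np.float64(240.30659131481468), np.float64(54.73500159259706), np.float64(238.83139631582776), np.float64(54.30873691950683)]Traceback (most recent call last):
  File "<stdin>", line 4, in <module>
  File "quad.py", line 11, in quad
    vx,vy,px,py=cv2.fitLine(s.astype(np.float32),cv2.DIST_HUBER,0,.01,.01).ravel(); L.append(np.cross([px,py,1],[px+vx,py+vy,1]))
                ~~~~~~~~~~~^^^^^^^^^^^^^^^^^^^^^^^^^^^^^^^^^^^^^^^^^^^^^^^
cv2.error: OpenCV(4.12.0) /io/opencv/modules/imgproc/src/linefit.cpp:50: error: (-215:Assertion failed) count > 0 in function 'fitLine2D_wods'
```

```bash
python3 - <<'E'
from quad import *
W={1:(110,118,400,250),2:(240,118,545,250)}; Q={}
for thr in (66,72,78,84):
  try:
    for i,w in W.items():
      ci,im=pickle.load(open(f"v{i}.pkl","rb")); q=quad(im,thr,*w); Q[i]=(ci,q); X=np.array([plane(ci,p,3)[:2] for p in q]); print(thr,i,*rect(X))
    T=[tri((Q[1][0],a),(Q[2][0],b)) for a,b in zip(Q[1][1],Q[2][1])]
    print([np.r_[t[0],t[1]].round(1).tolist() for t in T],rect(np.array([t[0][:2] for t in T])))
  except Exception as e: print(thr,i,str(e)[:60])
v3,v4=[pickle.load(open(f"v{i}.pkl","rb"))[0] for i in (3,4)]
print("silver",tri((v3,(211.5,169.8)),(v4,(311,125.7))))
print(step([432,-121.5,150],np.radians(96)),step([432,-121.5,30],np.radians(96)))
E
```

```text
66 1 [446.6835 235.5764] 79.74944038012407 [np.float64(240.48165878931889), np.float64(55.09962871479817), np.float64(239.23261030295922), np.float64(54.55764565261396)]
66 2 OpenCV(4.12.0) /io/opencv/modules/imgproc/src/linefit.cpp:50
72 1 [446.7149 235.6552] 79.75516540576464 [np.float64(240.79828864339046), np.float64(55.5933487348776), np.float64(239.47150467864535), np.float64(54.845455996826125)]
72 2 OpenCV(4.12.0) /io/opencv/modules/imgproc/src/linefit.cpp:50
78 1 [446.7099 235.674 ] 79.7735797959291 [np.float64(241.02165814814336), np.float64(56.28777850802819), np.float64(239.9641598975511), np.float64(55.00898499145849)]
78 2 [445.3955 165.8277] 118.88750058906267 [np.float64(148.7290207726769), np.float64(90.03041814823008), np.float64(179.09233936328837), np.float64(163.3298132312002)]
[[397.8, 121.6, 1.1, 1.1], [518.4, 516.8, -584.6, 47.8], [353.9, 165.8, 488.3, 124.4], [458.2, 133.1, 127.5, 83.0]] (array([432.091, 234.31 ]), np.float64(87.83390390950704), [np.float64(413.2309231069258), np.float64(387.70091904864387), np.float64(109.36270982259053), np.float64(61.491573550093534)])
84 1 [446.7134 235.7555] 79.78333859030022 [np.float64(241.31859455460005), np.float64(56.806829250333216), np.float64(240.29805993732714), np.float64(55.185077145615544)]
84 2 [ 374.1151 -114.4308] 74.48567649570947 [np.float64(312.0696645115855), np.float64(326.7190201724286), np.float64(82.633107678893), np.float64(628.2755083764941)]
[[392.9, 290.9, 434.4, 32.2], [379.6, 228.2, 451.9, 32.0], [256.4, 155.4, 761.3, 22.6], [416.6, 131.5, 67.7, 48.3]] (array([361.4015, 201.5118]), np.float64(12.639747723153905), [np.float64(64.17039096459143), np.float64(143.06139064165143), np.float64(161.94739520685295), np.float64(161.16817279852984)])
silver (array([ 431.9599, -122.37  ,   12.968 ]), np.float64(0.3417683440135356))
[ 0.1448  0.0678  0.2012  0.0016 -0.0008 -0.1287] [ 0.1446  0.0674  0.5012  0.0016 -0.0008 -0.1287]
```

Call:
move_arm([
  [0.145,0.066,0.2,0,0,-0.13,1],
  [0.145,0.066,0.2,0,0,-0.13,1],
  [0.145,0.066,0.34,0,0,-0.13,0.3],
  [0.145,0.066,0.43,0,0,-0.13,0.3],
  [0.145,0.066,0.48,0,0,-0.13,0.3],
  [0.145,0.066,0.503,0,0,-0.13,0.3],
  [0.145,0.066,0.503,0,0,-0.13,0.3],
])

```text
time: 4.05
eef_pos: [432.0, -123.8, 29.5]
ee_rot: [-0.052, 0.999, 0.0, -0.0]
wrist_force: [-0.2, -0.6, -0.6]
finger_gap: 0.648
finger_force: 0.0
```

```bash
python3 - <<'E'
from h import *
shot("wrist","w5")
q2=((275,132),(525,179),(508,234),(264,191)); q1=((127.1,133.2),(383.5,180.3),(368.2,234.6),(123.2,190.9))
c1,c2=[pickle.load(open(f"v{i}.pkl","rb"))[0] for i in (1,2)] if (pickle:=__import__("pickle")) else 0
for a,b in zip(q1,q2): print(tri((c1,a),(c2,b)))
print(step([432,-122,29],np.radians(96)))
E
```

```text
(array([398.3402, 123.5989,   6.0955]), np.float64(0.3566961996784976))
(array([441.5475, 359.2813,   1.5057]), np.float64(0.35120970516775346))
(array([492.7974, 346.1466,  10.6554]), np.float64(0.9195809632986663))
(array([452.547 , 112.9294,   2.8312]), np.float64(0.7718117690598936))
[ 0.0005  0.0056  0.0025  0.0001  0.0008 -0.0019]
```

View pics/w5.png

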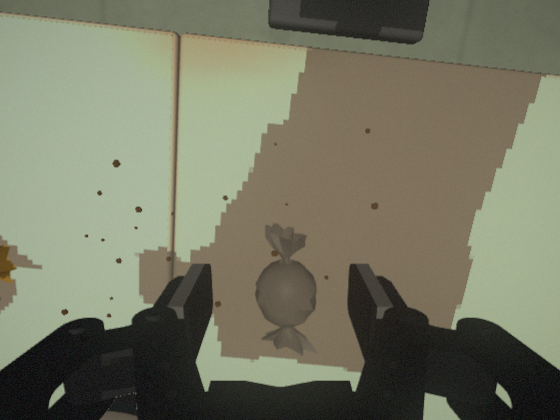

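The silver ball at (287,293) lies between the pads (211..348), axis straight. Closing and lifting.

Call:
move_arm([
  [0,0,0,0,0,0,-1],
  [0,0,0,0,0,0,-1],
  [0,0,0,0,0,0,-1],
  [0,0,0,0,0,0,-1],
  [0,0,0,0,0,0,-1],
  [0,0,-0.05,0,0,0,-1],
  [0,0,-0.15,0,0,0,-1],
  [0,0,-0.15,0,0,0,-1],
])

```text
time: 5.1
eef_pos: [434.5, -125.7, 92.4]
ee_rot: [-0.051, 0.999, -0.001, 0.003]
wrist_force: [0.7, 0.0, -1.0]
finger_gap: 0.265
finger_force: 59.0
```

```bash
python3 - <<'E'
from h import *
shot("wrist","w6")
print(robot.state()["joint_pos"],robot.state()["finger_force"])
R=Rn.from_quat(robot.state()["ee_rot"]);u=np.array([.177,.984]);c=np.array([446.7,235.6])
p=c-84*u; s=robot.state(); print(p,R.inv().apply(np.r_[p,90]-s["eef_pos"])/400, np.degrees(np.arctan2(*R.as_matrix()[1::-1,1])))
E
```

```text
[ 0.3629  0.3844 -0.163   2.168   0.1098  0.5926  1.7929] 58.9923620223999
[431.832 152.944] [-0.0667  0.6927  0.0017] 95.81396769570658
```

View pics/w6.png

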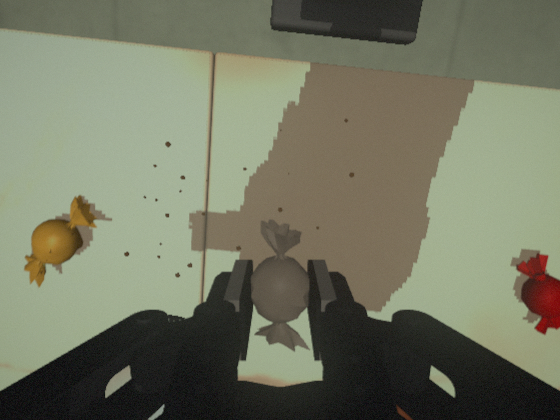

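Call:
move_arm([
  [-0.067,0.69,0,0,0,1,-1],
  [-0.067,0.69,0,0,0,1,-1],
  [-0.067,0.69,0,0,0,1,-1],
  [-0.067,0.69,0,0,0,1,-1],
  [-0.067,0.69,0,0,0,1,-1],
  [-0.067,0.69,0,0,0,1,-1],
])

```text
time: 5.9
eef_pos: [429.5, 158.1, 88.9]
ee_rot: [0.331, 0.944, 0.001, -0.0]
wrist_force: [1.3, -1.0, 0.3]
finger_gap: 0.266
finger_force: 58.9
```

Call:
move_arm([
  [0,0,0,0,0,1,-1],
  [0,0,0,0,0,1,-1],
  [0,0,0,0,0,1,-1],
  [0,0,0,0,0,1,-1],
  [0,0,0,0,0,1,-1],
])

```text
time: 6.52
eef_pos: [430.1, 151.1, 88.8]
ee_rot: [0.67, 0.742, -0.001, 0.0]
wrist_force: [-0.2, 0.2, 0.3]
finger_gap: 0.264
finger_force: 58.9
```

```bash
python3 - <<'E'
from h import *
s=robot.state();print(s["eef_pos"],s["joint_pos"]); print(step([431.8,152.9,92],np.radians(-10.2)))
E
```

```text
[430.1084 151.1055  88.8317] [-0.5296  0.3951  0.1541  2.1627 -0.1046  0.5922 -0.199 ]
[ 0.004   0.0046 -0.0079 -0.0015  0.0018  0.3555]
```

Call:
move_arm([
  [0.004,0.005,0,0,0,0.355,-1],
  [0.004,0.005,0,0,0,0.355,-1],
  [0.004,0.005,0,0,0,0.355,-1],
  [0.004,0.005,0,0,0,0.355,-1],
])

```text
time: 7.02
eef_pos: [432.2, 153.8, 89.3]
ee_rot: [0.766, 0.643, -0.0, -0.0]
wrist_force: [0.2, -0.7, 0.3]
finger_gap: 0.266
finger_force: 58.9
```

```bash
python3 - <<'E'
from h import *
import pickle
s=robot.state();print(s["eef_pos"],s["joint_pos"]); print(step([431.8,152.9,92],np.radians(-10.2)))
v=shot("wrist","w7");pickle.dump((v,s),open("v7.pkl","wb"))
u=np.array([.177,.984]);n=np.array([.984,-.177]);c=np.array([446.7,235.6])
im=v[1].copy()
for y in (121.5,-121.5,-84,-56,0,56):
  for x in (-28.5,28.5):
    q=proj(v[0],np.r_[c+y*u+x*n,3]); cv2.circle(im,tuple(int(a) for a in q),2,(0,255,0),-1)
cv2.imwrite("pics/w7b.png",im)
E
```

```text
[432.2444 153.8043  89.2727] [-0.5886  0.4014  0.2201  2.1584 -0.1522  0.5964 -0.4333]
[-0.0024 -0.0007 -0.0068 -0.0005  0.0005  0.0051]
```

View pics/w7b.png

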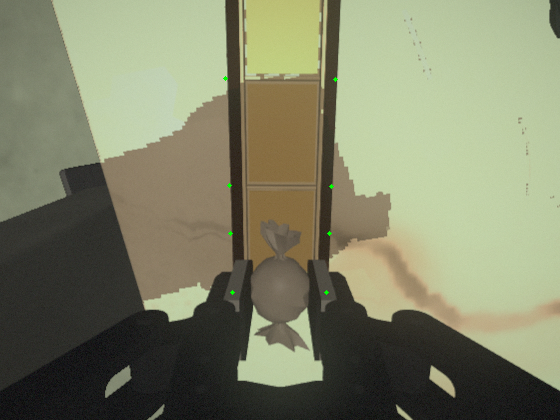

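```bash
python3 - <<'E'
from h import *
import pickle
(v,s)=pickle.load(open("v7.pkl","rb"));R=Rn.from_quat(s["ee_rot"])
for p in ((280,290),(280.5,240),(281,335)): print(R.inv().apply(plane(v[0],p,71)-s["eef_pos"]))
E
```

```text
[-2.4252 -0.2478 18.2738]
[18.8052 -0.0661 18.2654]
[-23.016    0.1802  18.2817]
```

Call:
move_arm([
  [0.004,0,0.05,0,0,0,-1],
  [0.004,0,0.1,0,0,0,-1],
  [0.004,0,0.125,0,0,0,-1],
  [0.004,0,0.13,0,0,0,-1],
  [0.004,0,0.13,0,0,0,-1],
])

```text
time: 7.7
eef_pos: [432.9, 155.7, 37.8]
ee_rot: [0.767, 0.642, 0.0, 0.0]
wrist_force: [0.2, 1.0, -0.3]
finger_gap: 0.26
finger_force: 58.9
```

Call:
move_arm([
  [0,0,0,0,0,0,-0.2],
  [0,0,0,0,0,0,-0.2],
  [0,0,0,0,0,0,-0.2],
  [0,0,-0.05,0,0,0,-0.2],
  [0,0,-0.15,0,0,0,0.2],
  [0,0,-0.2,0,0,0,1],
  [0,0,-0.2,0,0,0,1],
])

```text
time: 8.57
eef_pos: [434.0, 156.4, 119.0]
ee_rot: [0.767, 0.642, 0.002, 0.0]
wrist_force: [-1.1, 0.3, 0.7]
finger_gap: 0.987
finger_force: 0.0
```

```bash
python3 - <<'E'
from h import *
shot("wrist","w8")
im=cv2.imread("pics/w8.png")
E
```

View pics/w8.png

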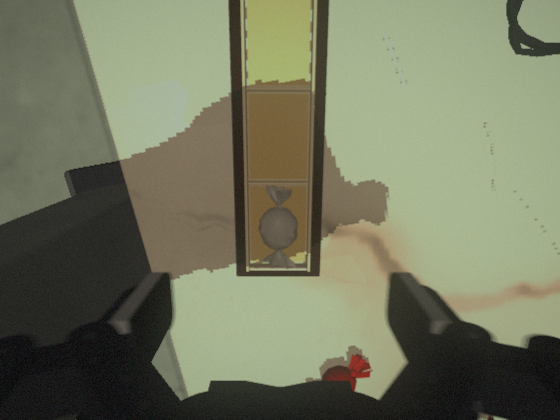

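Silver sits in the right end compartment at (278,228), twists inside the walls. On to brown.

```bash
python3 - <<'E'
from h import *
print(robot.state()["eef_pos"],step([543.9,-37.7,119],np.radians(-57)),step([543.9,-37.7,29],np.radians(-57)))
E
```

```text
[433.1022 156.0959 118.0059] [-0.4283  0.3578 -0.0025  0.0009 -0.0021  1.0418] [-0.4286  0.3575  0.2225  0.0009 -0.0021  1.0418]
```

Call:
move_arm([
  [-0.428,0.358,0,0,0,1,0.3],
  [-0.428,0.358,0,0,0,1,0.3],
  [-0.428,0.358,0,0,0,1,0.3],
  [-0.428,0.358,0,0,0,1,0.3],
  [-0.428,0.358,0,0,0,1,0.3],
  [-0.428,0.358,0.05,0,0,1,0.3],
  [-0.428,0.358,0.05,0,0,1,0.3],
])

```text
time: 9.5
eef_pos: [541.1, -36.5, 95.2]
ee_rot: [0.954, 0.301, -0.002, -0.001]
wrist_force: [0.5, 0.4, -0.0]
finger_gap: 0.654
finger_force: 0.0
```

```bash
python3 - <<'E'
from meas import *
s=robot.state();v=shot("wrist","w9");ci=v[0]
b,pts,m=praline("brown",v,[543.9,-37.7,11],r=55); a=axis(ci,pts)
print("mask",len(pts),b,plane(ci,b,11),"mean",a[2],np.degrees(a[0]),a[1])
print(s["eef_pos"],step([543.9,-37.7,29],np.radians(-57)))
E
```

```text
mask 2702 [285.1328 228.8416] [545.0265 -37.9945  11.    ] mean [544.2397 -38.3521] 31.708580032095583 58.402402179104115
[541.1133 -36.5489  95.2399] [ 0.0032  0.0051  0.168  -0.0029  0.0035  0.044 ]
```

View pics/w9.png

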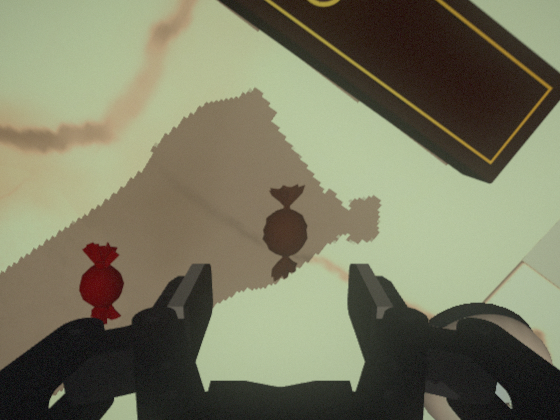

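Brown at (285,230) aligned with the tool axis and between the pads; measured (544,-38), agreeing with before. Grasp.

Call:
move_arm([
  [0.003,0.006,0.08,0,0,0.04,0.3],
  [0.003,0.006,0.14,0,0,0.04,0.3],
  [0.003,0.006,0.168,0,0,0.04,0.3],
  [0.003,0.006,0.168,0,0,0.04,0.3],
  [0.003,0.006,0.168,0,0,0.04,-1],
  [0.003,0.006,0.168,0,0,0.04,-1],
  [0.003,0.006,0.168,0,0,0.04,-1],
  [0.003,0.006,0.168,0,0,0.04,-1],
  [0.003,0.006,0.168,0,0,0.04,-1],
  [0.003,0.006,0.12,0,0,0.04,-1],
  [0.003,0.006,0,0,0,0.04,-1],
  [0.003,0.006,0,0,0,0.04,-1],
])

```text
time: 11.05
eef_pos: [549.1, -39.6, 102.0]
ee_rot: [0.959, 0.284, 0.004, 0.001]
wrist_force: [0.4, -0.2, -1.0]
finger_gap: 0.259
finger_force: 58.8
```

```bash
cat > held.py <<'E'
from meas import *
import sys
k=sys.argv[1]; y={"gold":84,"brown":28,"red":-28,"silver":-84}[k]
s=robot.state();R=Rn.from_quat(s["ee_rot"]);v=shot("wrist","held_"+k);ci=v[0]
z=s["eef_pos"][2]-18.3; X=s["eef_pos"]+R.apply([-2.4,0,18.3])
b,pts,m=praline(k,v,X,r=62)
w=R.inv().apply(np.array([plane(ci,p,z) for p in pts])-s["eef_pos"]); ball=R.inv().apply(plane(ci,b,z)-s["eef_pos"])
print(len(pts),"ball in tool",ball,"x range",w[:,0].min(),w[:,0].max())
u=np.array([.177,.984]);c=np.array([446.7,235.6]); p=c+(y-ball[0])*u
print(s["eef_pos"],"place TCP",p,step(np.r_[p,95],np.radians(-10.2)))
E
python3 held.py brown
```

```text
7428 ball in tool [-2.3859 -5.6214 18.2616] x range -30.447475472125788 23.739529408021266
[549.0656 -39.622  101.956 ] place TCP [452.0783 265.4998] [ 0.2154 -0.7688  0.0121  0.0049 -0.004  -1.0384]
```

```bash
python3 - <<'E'
s=open("held.py").read()
i=s.index("b,pts");j=s.index("u=np")
s=s[:i]+'''im=cv2.GaussianBlur(v[1],(3,3),0); lab=cv2.cvtColor(im,cv2.COLOR_BGR2LAB).astype(int)-[0,128,128]
for xt in range(-36,37,3):   # profile along the tool x axis in the plane of the praline
    q=proj(ci,s["eef_pos"]+R.apply([xt,0,18.3])).astype(int); print(xt,q,lab[q[1]-1:q[1]+2,q[0]-2:q[0]+3].mean((0,1)).round(),end=" | ")
ball=[-2.4]
'''+s[j:]
open("held.py","w").write(s)
E
python3 held.py brown
```

```text
-36 [278 362] [213. -13.  18.] | -33 [277 355] [165.  -7.  16.] | -30 [277 349] [72.  3. 11.] | -27 [277 343] [69.  5. 12.] | -24 [277 337] [70.  6. 12.] | -21 [277 331] [69.  6. 13.] | -18 [277 324] [68.  5. 11.] | -15 [277 318] [63.  7. 12.] | -12 [277 311] [64.  8. 13.] | -9 [277 305] [64.  9. 14.] | -6 [277 298] [65.  9. 14.] | -3 [277 291] [64. 10. 14.] | 0 [277 284] [66. 10. 14.] | 3 [277 277] [63. 10. 13.] | 6 [277 270] [61.  9. 13.] | 9 [277 263] [59.  7. 12.] | 12 [277 256] [75.  8. 13.] | 15 [277 249] [63.  8. 13.] | 18 [277 242] [63.  8. 13.] | 21 [277 234] [67.  8. 12.] | 24 [277 227] [71.  9. 14.] | 27 [277 219] [146.   1.  16.] | 30 [277 212] [146.   2.  16.] | 33 [277 204] [146.   2.  16.] | 36 [277 196] [147.   1.  16.] | [547.6525 -39.2084 100.1412] place TCP [452.0808 265.5136] [ 0.2177 -0.7667  0.0093  0.0019 -0.0021 -1.0383]
```

Call:
move_arm([
  [0.218,-0.767,0.01,0,0,-1,-1],
  [0.218,-0.767,0.01,0,0,-1,-1],
  [0.218,-0.767,0.01,0,0,-1,-1],
  [0.218,-0.767,0.01,0,0,-1,-1],
  [0.218,-0.767,0.01,0,0,-1,-1],
  [0.218,-0.767,0.01,0,0,-1,-1],
  [0.218,-0.767,0.01,0,0,-1,-1],
  [0.218,-0.767,0.01,0,0,-1,-1],
])

```text
time: 12.15
eef_pos: [452.0, 263.1, 93.1]
ee_rot: [0.778, 0.629, -0.001, 0.0]
wrist_force: [0.0, 0.2, -0.1]
finger_gap: 0.258
finger_force: 58.9
```

```bash
python3 - <<'E'
from h import *
print(robot.state()["eef_pos"],step([452.2,265.9,37],np.radians(-10.2)),robot.state()["finger_gap"])
E
```

```text
[452.0221 263.1086  93.0661] [ 0.0072 -0.001   0.1402 -0.0003  0.0022 -0.0424] 0.25838161040589624
```

Call:
move_arm([
  [0.003,0,0.05,0,0,-0.042,-1],
  [0.003,0,0.08,0,0,-0.042,-1],
  [0.003,0,0.08,0,0,-0.042,-1],
  [0.003,0,0.08,0,0,-0.042,-1],
])

```text
time: 12.65
eef_pos: [452.3, 266.1, 61.7]
ee_rot: [0.767, 0.642, 0.0, 0.0]
wrist_force: [-0.2, -0.7, -0.2]
finger_gap: 0.263
finger_force: 58.9
```

```bash
python3 - <<'E'
from h import *
for i in range(3):
    print(robot.state()["eef_pos"],step([452.2,265.9,37],np.radians(-10.2))); cams.capture("top")
E
```

```text
[452.2902 266.1376  61.7465] [-0.0006 -0.0001  0.0619  0.0003  0.      0.0017]
[452.3281 266.4349  61.9375] [-0.0014 -0.0001  0.0623  0.0007 -0.0005  0.0023]
[452.3289 266.6676  62.0421] [-0.002  -0.      0.0626  0.0009 -0.0008  0.0028]
```

Good. Lower, release, rise, and head to the red.

Call:
move_arm([
  [-0.001,0,0.03,0,0,0,-1],
  [-0.001,0,0.055,0,0,0,-1],
  [-0.001,0,0.061,0,0,0,-1],
  [-0.001,0,0.061,0,0,0,-1],
  [-0.001,0,0.061,0,0,0,-0.2],
  [-0.001,0,0.061,0,0,0,-0.2],
  [-0.001,0,0.061,0,0,0,-0.2],
  [-0.001,0,0.01,0,0,0,-0.2],
  [-0.001,0,-0.1,0,0,0,0.2],
  [-0.001,0,-0.14,0,0,0,0.3],
  [-0.001,0,-0.14,0,0,0,0.3],
])

```text
time: 14.18
eef_pos: [452.5, 266.8, 118.4]
ee_rot: [0.766, 0.643, 0.001, 0.0]
wrist_force: [0.4, 0.2, -0.1]
finger_gap: 0.65
finger_force: 0.0
```

```bash
python3 - <<'E'
from h import *
print(robot.state()["eef_pos"],robot.state()["finger_gap"],step([454.2,32.5,100],np.radians(-62)),step([454.2,32.5,29],np.radians(-62)))
v=shot("wrist","w10")
E
```

```text
[452.4563 266.801  118.4398] 0.6501318801906287 [-0.5761  0.1063  0.0451  0.0009 -0.0033  1.1548] [-0.5765  0.106   0.2226  0.0009 -0.0033  1.1548]
```

View pics/w10.png

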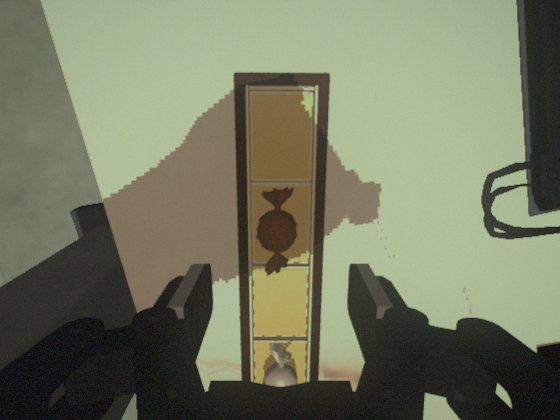

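```bash
cat > chk.py <<'E'
from h import *
def box(ci,p,z):
    u=np.array([.177,.984]);n=np.array([.984,-.177]);d=plane(ci,p,z)[:2]-[446.7,235.6]; return np.r_[d@n,d@u].round(1)
E
python3 - <<'E'
from chk import *
ci=cams.camera_info("wrist")
for nm,p,z in (("ball",(277,231),15),("top twist mid",(278,196),15),("bot twist mid",(277,266),15),("top twist end",(278,187),15),("bot end",(276,274),15),("wall",(280,181),9),("wall",(280,265),9),("wall-28..",(280,338),9),("end",(281,74),3),("silver ball",(281,372),15)): print(nm,box(ci,p,z))
E
```

```text
ball [-2.7 26.7]
top twist mid [-2.1 49. ]
bot twist mid [-2.7  3.3]
top twist end [-2.1 54.5]
bot end [-3.3 -2.2]
wall [-0.9 57.1]
wall [-0.8  1.5]
wall-28.. [ -0.6 -53.1]
end [ -0.6 119.5]
silver ball [  0.2 -76.1]
```

Brown is in its compartment, ball at (277,231), but about 2.5 mm toward the red side, so I'll regrip it and shift it slightly to leave room for red's twist.

Call:
move_arm([
  [0,0,0.14,0,0,0,0.0],
  [0,0,0.19,0,0,0,0.0],
  [0,0,0.205,0,0,0,0.0],
  [0,0,0.205,0,0,0,0.0],
  [0,0,0.205,0,0,0,-1],
  [0,0,0.205,0,0,0,-1],
  [0,0,0.205,0,0,0,-1],
  [0,0,0.205,0,0,0,-1],
  [0.003,0.002,0.195,0,0,0,-1],
  [0.007,0.004,0.192,0,0,0,-1],
  [0.007,0.004,0.192,0,0,0,-1],
  [0.007,0.004,0.203,0,0,0,-1],
  [0.007,0.004,0.203,0,0,0,-1],
])

```text
time: 15.85
eef_pos: [453.7, 268.9, 36.9]
ee_rot: [0.766, 0.643, -0.0, -0.0]
wrist_force: [-3.3, -1.7, 12.1]
finger_gap: 0.262
finger_force: 60.3
```

Call:
move_arm([
  [0,0,0,0,0,0,-0.2],
  [0,0,0,0,0,0,-0.2],
  [0,0,0,0,0,0,-0.2],
  [0,0,-0.05,0,0,0,-0.2],
  [0,0,-0.15,0,0,0,0.2],
  [0,0,-0.2,0,0,0,0.3],
  [0,0,-0.2,0,0,0,0.3],
  [0,0,-0.2,0,0,0,0.3],
])

```text
time: 16.85
eef_pos: [453.1, 268.3, 115.3]
ee_rot: [0.766, 0.643, -0.001, -0.0]
wrist_force: [-1.2, -0.6, 0.2]
finger_gap: 0.65
finger_force: 0.0
```

```bash
cat >> chk.py <<'E'
def profile(ci,im,x,z,ys):
    "grey along the box's y axis at box x, height z"
    u=np.array([.177,.984]);n=np.array([.984,-.177]);g=cv2.cvtColor(im,cv2.COLOR_BGR2GRAY).astype(float)
    o=[]
    for y in ys:
        a,b=proj(ci,np.r_[np.array([446.7,235.6])+y*u+x*n,z]).astype(int); o.append((int(y),int(g[b-1:b+2,a-1:a+2].mean()) if 1<=b<418 and 1<=a<558 else -1))
    return o
E
python3 - <<'E'
from chk import *
s=robot.state();print(s["eef_pos"]);v=shot("wrist","w11")
print(profile(*v,0,15,range(-20,62,2)));print("side",profile(*v,-17,9,range(-10,64,1)))
print(step([454.2,32.5,100],np.radians(-62)))
E
```

```text
[453.0571 268.3354 115.2664]
[(-20, 162), (-18, 163), (-16, 163), (-14, 164), (-12, 164), (-10, 164), (-8, 164), (-6, 164), (-4, 165), (-2, 164), (0, 164), (2, 162), (4, 80), (6, 58), (8, 57), (10, 58), (12, 58), (14, 56), (16, 56), (18, 52), (20, 54), (22, 53), (24, 53), (26, 55), (28, 56), (30, 55), (32, 55), (34, 54), (36, 53), (38, 53), (40, 52), (42, 50), (44, 48), (46, 56), (48, 50), (50, 52), (52, 49), (54, 49), (56, 52), (58, 68), (60, 109)]
side [(-10, 124), (-9, 144), (-8, 151), (-7, 154), (-6, 155), (-5, 156), (-4, 155), (-3, 154), (-2, 142), (-1, 129), (0, 116), (1, 94), (2, 88), (3, 100), (4, 104), (5, 106), (6, 105), (7, 104), (8, 105), (9, 105), (10, 105), (11, 105), (12, 105), (13, 106), (14, 105), (15, 105), (16, 105), (17, 105), (18, 104), (19, 105), (20, 105), (21, 104), (22, 105), (23, 104), (24, 104), (25, 104), (26, 105), (27, 105), (28, 100), (29, 100), (30, 99), (31, 100), (32, 101), (33, 102), (34, 102), (35, 100), (36, 100), (37, 100), (38, 101), (39, 101), (40, 101), (41, 100), (42, 101), (43, 102), (44, 103), (45, 103), (46, 103), (47, 103), (48, 103), (49, 104), (50, 104), (51, 105), (52, 106), (53, 106), (54, 106), (55, 106), (56, 107), (57, 100), (58, 99), (59, 108), (60, 106), (61, 106), (62, 105), (63, 105)]
[-0.5796  0.1059  0.0383 -0.001   0.0028  1.1547]
```

Brown now spans about 2..57 mm in its compartment (walls 0 and 56). Next red.

Call:
move_arm([
  [-0.58,0.106,0.02,0,0,1,0.3],
  [-0.58,0.106,0.02,0,0,1,0.3],
  [-0.58,0.106,0.02,0,0,1,0.3],
  [-0.58,0.106,0.02,0,0,1,0.3],
  [-0.58,0.106,0.03,0,0,1,0.3],
  [-0.58,0.106,0.04,0,0,1,0.3],
  [-0.58,0.106,0.04,0,0,1,0.3],
])

```text
time: 17.77
eef_pos: [454.6, 34.3, 99.5]
ee_rot: [0.953, 0.302, -0.001, -0.0]
wrist_force: [-0.0, -0.5, 0.6]
finger_gap: 0.65
finger_force: 0.0
```

```bash
python3 - <<'E'
from meas import *
s=robot.state();v=shot("wrist","w12");ci=v[0]
b,pts,m=praline("red",v,[454.2,32.5,11],r=55); a=axis(ci,pts)
print("mask",len(pts),b,plane(ci,b,11),"mean",a[2],np.degrees(a[0]),a[1])
print(s["eef_pos"],step(np.r_[a[2],29],a[0]-np.pi/2))
E
```

```text
mask 2436 [282.507  230.6008] [456.0271  32.6177  11.    ] mean [455.5249  32.1641] 29.3320796897209 52.89220377086981
[454.5834  34.3167  99.4742] [-0.0015  0.0055  0.1769 -0.0009  0.0011  0.1294]
```

Call:
move_arm([
  [-0.001,0.004,0.08,0,0,0.13,0.3],
  [-0.001,0.004,0.14,0,0,0.13,0.3],
  [-0.001,0.004,0.177,0,0,0.13,0.3],
  [-0.001,0.004,0.177,0,0,0.13,0.3],
  [-0.001,0.004,0.177,0,0,0.13,-1],
  [-0.001,0.004,0.177,0,0,0.13,-1],
  [-0.001,0.004,0.177,0,0,0.13,-1],
  [-0.001,0.004,0.177,0,0,0.13,-1],
  [-0.001,0.004,0.177,0,0,0.13,-1],
  [-0.001,0.004,0.12,0,0,0.13,-1],
  [-0.001,0.004,0,0,0,0.13,-1],
  [-0.001,0.004,0,0,0,0.13,-1],
  [-0.001,0.004,0,0,0,0.13,-1],
])

```text
time: 19.45
eef_pos: [455.7, 31.7, 100.6]
ee_rot: [0.968, 0.252, 0.0, -0.0]
wrist_force: [-0.1, 0.2, -0.2]
finger_gap: 0.264
finger_force: 58.8
```

```bash
python3 held.py red
```

```text
-36 [277 362] [188. -11.  17.] | -33 [277 356] [188. -11.  17.] | -30 [277 349] [152.  -4.  15.] | -27 [277 343] [76. 14. 13.] | -24 [277 337] [60. 18. 14.] | -21 [277 331] [58. 19. 14.] | -18 [277 324] [57. 21. 16.] | -15 [277 318] [54. 21. 15.] | -12 [277 311] [55. 24. 17.] | -9 [277 305] [55. 26. 18.] | -6 [277 298] [55. 28. 19.] | -3 [277 291] [54. 29. 19.] | 0 [277 284] [54. 29. 19.] | 3 [277 278] [53. 27. 17.] | 6 [277 271] [52. 26. 17.] | 9 [277 264] [51. 25. 16.] | 12 [277 256] [52. 24. 15.] | 15 [277 249] [57. 27. 19.] | 18 [277 242] [58. 25. 17.] | 21 [277 235] [56. 23. 17.] | 24 [277 227] [118.   4.  14.] | 27 [277 220] [125.   2.  15.] | 30 [277 212] [126.   1.  15.] | 33 [277 204] [126.   2.  15.] | 36 [277 197] [126.   2.  15.] | [455.7357  31.7301 100.5711] place TCP [442.1688 210.4096] [ 0.1892 -0.4063  0.0126 -0.0009  0.0002 -1.1261]
```

Call:
move_arm([
  [0.19,-0.406,0,0,0,-1,-1],
  [0.19,-0.406,0,0,0,-1,-1],
  [0.19,-0.406,0,0,0,-1,-1],
  [0.19,-0.406,0,0,0,-1,-1],
  [0.19,-0.406,0,0,0,-1,-1],
  [0.19,-0.406,0,0,0,-1,-1],
  [0.19,-0.406,0,0,0,-1,-1],
])

```text
time: 20.38
eef_pos: [443.2, 209.0, 100.0]
ee_rot: [0.799, 0.601, -0.0, 0.0]
wrist_force: [0.5, -0.4, 0.4]
finger_gap: 0.264
finger_force: 58.8
```

```bash
python3 - <<'E'
from h import *
print(robot.state()["eef_pos"],step([443.4,211.3,37],np.radians(-10.2)),robot.state()["finger_gap"])
E
```

```text
[443.1739 209.0151 100.0065] [ 0.0058 -0.001   0.1575 -0.0005  0.0009 -0.1317] 0.2641455108048983
```

Call:
move_arm([
  [0.004,0,0.05,0,0,-0.13,-1],
  [0.004,0,0.09,0,0,-0.13,-1],
  [0.004,0,0.09,0,0,-0.13,-1],
  [0.004,0,0.09,0,0,-0.13,-1],
])

```text
time: 20.88
eef_pos: [443.7, 211.5, 64.4]
ee_rot: [0.767, 0.642, -0.0, 0.0]
wrist_force: [0.0, 0.8, -0.8]
finger_gap: 0.263
finger_force: 58.8
```

```bash
python3 - <<'E'
from h import *
print(robot.state()["eef_pos"],step([443.4,211.3,37],np.radians(-10.2)))
E
```

```text
[443.6988 211.4779  64.379 ] [-0.0006 -0.0007  0.0684 -0.0001  0.0003  0.0011]
```

Call:
move_arm([
  [-0.001,0,0.04,0,0,0,-1],
  [-0.001,0,0.062,0,0,0,-1],
  [-0.001,0,0.068,0,0,0,-1],
  [-0.001,0,0.068,0,0,0,-1],
  [-0.001,0,0.068,0,0,0,-0.2],
  [-0.001,0,0.068,0,0,0,-0.2],
  [-0.001,0,0.068,0,0,0,-0.2],
  [-0.001,0,0.01,0,0,0,-0.2],
  [-0.001,0,-0.1,0,0,0,0.2],
  [-0.001,0,-0.14,0,0,0,0.3],
  [-0.001,0,-0.14,0,0,0,0.3],
  [-0.001,0,-0.14,0,0,0,0.3],
])

```text
time: 22.38
eef_pos: [442.6, 211.1, 119.3]
ee_rot: [0.766, 0.643, -0.001, -0.0]
wrist_force: [-0.3, -0.7, -0.4]
finger_gap: 0.65
finger_force: 0.0
```

```bash
python3 - <<'E'
from chk import *
s=robot.state();print(s["eef_pos"],s["wrist_force"]);v=shot("wrist","w13")
print(profile(*v,0,15,range(-120,62,2)));print("side",profile(*v,-17,9,range(-62,8,1)))
print(step([449.3,-253,115],np.radians(53)))
E
```

```text
[442.6308 211.081  119.293 ] [-0.2976 -0.6998 -0.427 ]
[(-120, 187), (-118, 186), (-116, 186), (-114, 174), (-112, 97), (-110, 161), (-108, 150), (-106, 157), (-104, 159), (-102, 158), (-100, 143), (-98, 147), (-96, 157), (-94, 163), (-92, 165), (-90, 168), (-88, 174), (-86, 177), (-84, 178), (-82, 174), (-80, 158), (-78, 148), (-76, 136), (-74, 119), (-72, 110), (-70, 125), (-68, 133), (-66, 163), (-64, 147), (-62, 126), (-60, 111), (-58, 100), (-56, 98), (-54, 78), (-52, 59), (-50, 56), (-48, 56), (-46, 55), (-44, 57), (-42, 55), (-40, 54), (-38, 53), (-36, 55), (-34, 54), (-32, 55), (-30, 53), (-28, 53), (-26, 52), (-24, 53), (-22, 51), (-20, 51), (-18, 50), (-16, 51), (-14, 54), (-12, 52), (-10, 53), (-8, 51), (-6, 51), (-4, 51), (-2, 91), (0, 111), (2, 106), (4, 114), (6, 72), (8, 51), (10, 51), (12, 53), (14, 55), (16, 53), (18, 49), (20, 47), (22, 50), (24, 52), (26, 54), (28, 54), (30, 55), (32, 59), (34, 61), (36, 58), (38, 58), (40, 57), (42, 58), (44, 57), (46, 57), (48, 58), (50, 59), (52, 58), (54, 59), (56, 60), (58, 96), (60, 152)]
side [(-62, 175), (-61, 176), (-60, 176), (-59, 175), (-58, 169), (-57, 160), (-56, 143), (-55, 117), (-54, 92), (-53, 102), (-52, 114), (-51, 111), (-50, 111), (-49, 111), (-48, 110), (-47, 106), (-46, 106), (-45, 106), (-44, 106), (-43, 106), (-42, 106), (-41, 106), (-40, 108), (-39, 108), (-38, 108), (-37, 109), (-36, 108), (-35, 108), (-34, 109), (-33, 110), (-32, 110), (-31, 109), (-30, 109), (-29, 109), (-28, 109), (-27, 110), (-26, 111), (-25, 110), (-24, 110), (-23, 110), (-22, 110), (-21, 110), (-20, 111), (-19, 110), (-18, 109), (-17, 109), (-16, 110), (-15, 110), (-14, 110), (-13, 110), (-12, 109), (-11, 109), (-10, 109), (-9, 110), (-8, 109), (-7, 110), (-6, 106), (-5, 107), (-4, 106), (-3, 105), (-2, 105), (-1, 110), (0, 110), (1, 104), (2, 106), (3, 111), (4, 109), (5, 109), (6, 109), (7, 110)]
[-1.1391  0.2188  0.0115 -0.003   0.0005 -1.4008]
```

Call:
move_arm([
  [-0.6,0.11,0,0,0,-0.7,0.3],
  [-0.6,0.11,0,0,0,-0.7,0.3],
  [-0.6,0.11,0,0,0,-0.7,0.3],
  [-0.6,0.11,0,0,0,-0.7,0.3],
  [-0.6,0.11,0,0,0,-0.7,0.3],
  [-0.6,0.11,0,0,0,-0.7,0.3],
])

```text
time: 23.18
eef_pos: [444.3, -33.1, 119.4]
ee_rot: [0.564, 0.826, -0.0, -0.001]
wrist_force: [0.1, 0.4, -0.2]
finger_gap: 0.648
finger_force: 0.0
```

```bash
python3 - <<'E'
from h import *
print(robot.state()["eef_pos"],step([449.3,-253,105],np.radians(53)))
E
```

```text
[444.2888 -33.0718 119.4322] [-0.5168 -0.1881  0.036  -0.0018 -0.0015 -0.7041]
```

Call:
move_arm([
  [-0.517,-0.188,0.02,0,0,-0.704,0.3],
  [-0.517,-0.188,0.02,0,0,-0.704,0.3],
  [-0.517,-0.188,0.02,0,0,-0.704,0.3],
  [-0.517,-0.188,0.02,0,0,-0.704,0.3],
  [-0.517,-0.188,0.036,0,0,-0.704,0.3],
  [-0.517,-0.188,0.036,0,0,-0.704,0.3],
  [-0.517,-0.188,0.036,0,0,-0.704,0.3],
])

```text
time: 24.05
eef_pos: [451.2, -249.7, 105.5]
ee_rot: [0.314, 0.949, 0.001, -0.001]
wrist_force: [1.3, 0.2, 0.7]
finger_gap: 0.649
finger_force: 0.0
```

```bash
python3 - <<'E'
from meas import *
s=robot.state();v=shot("wrist","w14");ci=v[0]
b,pts,m=praline("gold",v,[449.3,-253,11],r=55); a=axis(ci,pts)
print("mask",len(pts),b,plane(ci,b,11),"mean",a[2],np.degrees(a[0]),a[1])
print(s["eef_pos"],step(np.r_[a[2],29],a[0]-np.pi/2),step(np.r_[plane(ci,b,11)[:2],29],np.radians(53)))
E
```

```text
mask 1331 [276.965  230.6492] [ 449.7961 -252.3565   11.    ] mean [ 445.5405 -249.0537] 143.33384106526327 38.281930082524426
[ 451.2408 -249.7481  105.4853] [ 0.013  -0.0067  0.1919  0.0009 -0.0011  0.0004] [-0.0004 -0.0069  0.1919  0.0009 -0.0011  0.0078]
```

Call:
move_arm([
  [0,-0.003,0.09,0,0,0,0.3],
  [0,-0.003,0.16,0,0,0,0.3],
  [0,-0.003,0.191,0,0,0,0.3],
  [0,-0.003,0.191,0,0,0,0.3],
  [0,-0.003,0.191,0,0,0,-1],
  [0,-0.003,0.191,0,0,0,-1],
  [0,-0.003,0.191,0,0,0,-1],
  [0,-0.003,0.191,0,0,0,-1],
  [0,-0.003,0.191,0,0,0,-1],
  [0,-0.003,0.12,0,0,0,-1],
  [0,-0.003,0,0,0,0,-1],
  [0,-0.003,0,0,0,0,-1],
  [0,-0.003,0,0,0,0,-1],
])

```text
time: 25.72
eef_pos: [449.9, -253.5, 106.1]
ee_rot: [0.316, 0.949, 0.0, 0.0]
wrist_force: [-0.1, -0.8, -0.1]
finger_gap: 0.265
finger_force: 58.8
```

```bash
python3 held.py gold
```

```text
-36 [282 364] [183. -11.  16.] | -33 [282 358] [184. -11.  16.] | -30 [282 351] [185. -11.  16.] | -27 [282 345] [162.  -8.  17.] | -24 [282 339] [93.  3. 25.] | -21 [282 333] [94.  3. 26.] | -18 [282 326] [95.  3. 26.] | -15 [282 320] [94.  3. 24.] | -12 [282 313] [86.  3. 23.] | -9 [282 307] [89.  3. 26.] | -6 [282 300] [90.  4. 27.] | -3 [283 293] [94.  4. 28.] | 0 [283 286] [96.  4. 29.] | 3 [283 280] [101.   4.  29.] | 6 [283 273] [99.  4. 28.] | 9 [283 266] [92.  4. 28.] | 12 [283 259] [87.  4. 26.] | 15 [283 251] [85.  4. 25.] | 18 [283 244] [88.  4. 26.] | 21 [283 237] [90.  4. 26.] | 24 [283 229] [91.  4. 26.] | 27 [283 222] [93.  4. 26.] | 30 [283 214] [122.   2.  16.] | 33 [283 207] [128.   2.  14.] | 36 [283 199] [129.   2.  14.] | [ 449.8899 -253.4928  106.1258] place TCP [461.9928 320.6176] [ 0.8353  1.1668  0.0268 -0.0007 -0.0011  1.4075]
```

Call:
move_arm([
  [0.42,0.58,0,0,0,0.7,-1],
  [0.42,0.58,0,0,0,0.7,-1],
  [0.42,0.58,0,0,0,0.7,-1],
  [0.42,0.58,0,0,0,0.7,-1],
  [0.42,0.58,0,0,0,0.7,-1],
  [0.42,0.58,0,0,0,0.7,-1],
])

```text
time: 26.52
eef_pos: [453.5, 37.4, 104.7]
ee_rot: [0.558, 0.83, -0.0, -0.001]
wrist_force: [0.1, -0.7, -1.2]
finger_gap: 0.264
finger_force: 58.8
```

```bash
python3 - <<'E'
from h import *
print(robot.state()["eef_pos"],step([462.9,320,95],np.radians(-10.2)))
E
```

```text
[453.5379  37.4441 104.6821] [ 0.6455  0.2877  0.0249 -0.0031 -0.0017  0.7182]
```

Call:
move_arm([
  [0.643,0.287,0.02,0,0,0.715,-1],
  [0.643,0.287,0.02,0,0,0.715,-1],
  [0.643,0.287,0.02,0,0,0.715,-1],
  [0.643,0.287,0.02,0,0,0.715,-1],
  [0.643,0.287,0.02,0,0,0.715,-1],
  [0.643,0.287,0.02,0,0,0.715,-1],
  [0.643,0.287,0.06,0,0,0.715,-1],
  [0.643,0.287,0.1,0,0,0.715,-1],
  [0.643,0.287,0.1,0,0,0.715,-1],
  [0.643,0.287,0.1,0,0,0.715,-1],
])

```text
time: 27.78
eef_pos: [466.8, 313.2, 65.7]
ee_rot: [0.77, 0.639, -0.0, 0.0]
wrist_force: [-0.5, 0.5, -0.6]
finger_gap: 0.268
finger_force: 58.8
```

```bash
python3 - <<'E'
from h import *
print(robot.state()["eef_pos"],step([462.9,320,37],np.radians(-10.2)))
E
```

```text
[466.7908 313.2347  65.6639] [ 0.0149 -0.0127  0.0717 -0.0004  0.0008 -0.0094]
```

Call:
move_arm([
  [0.015,-0.012,0.01,0,0,-0.01,-1],
  [0.015,-0.012,0.03,0,0,-0.01,-1],
  [0.015,-0.012,0.03,0,0,-0.01,-1],
  [0.015,-0.012,0.03,0,0,-0.01,-1],
])

```text
time: 28.28
eef_pos: [462.9, 320.9, 53.8]
ee_rot: [0.767, 0.642, -0.0, 0.0]
wrist_force: [0.3, 0.2, -0.1]
finger_gap: 0.264
finger_force: 58.8
```

```bash
python3 - <<'E'
from h import *
print(robot.state()["eef_pos"],step([462.9,320,37],np.radians(-10.2)))
E
```

```text
[462.9077 320.8972  53.8402] [-0.0022  0.0004  0.0421 -0.0001  0.0003  0.0025]
```

Call:
move_arm([
  [-0.002,0,0.03,0,0,0,-1],
  [-0.002,0,0.042,0,0,0,-1],
  [-0.002,0,0.042,0,0,0,-1],
  [-0.002,0,0.042,0,0,0,-0.2],
  [-0.002,0,0.042,0,0,0,-0.2],
  [-0.002,0,0.042,0,0,0,-0.2],
  [-0.002,0,0.0,0,0,0,-0.2],
  [-0.002,0,-0.1,0,0,0,0.2],
  [-0.2,0,-0.25,0,0,0,1],
  [-0.2,0,-0.35,0,0,0,1],
  [-0.2,0,-0.35,0,0,0,1],
  [-0.2,0,-0.35,0,0,0,1],
])

```text
time: 29.78
eef_pos: [449.3, 242.8, 195.3]
ee_rot: [0.767, 0.642, 0.001, -0.0]
wrist_force: [-0.3, 0.7, -0.2]
finger_gap: 1.002
finger_force: 0.0
```

```bash
python3 - <<'E'
from h import *
import pickle
s=robot.state();print(s["eef_pos"],step([655,17,180],np.radians(-10)))
v=shot("wrist","w15");pickle.dump(v,open("v15.pkl","wb"))
E
```

```text
[449.2865 242.7612 195.2667] [-0.4656  0.6052  0.0378  0.0018 -0.0033 -0.0022]
```

View pics/w15.png

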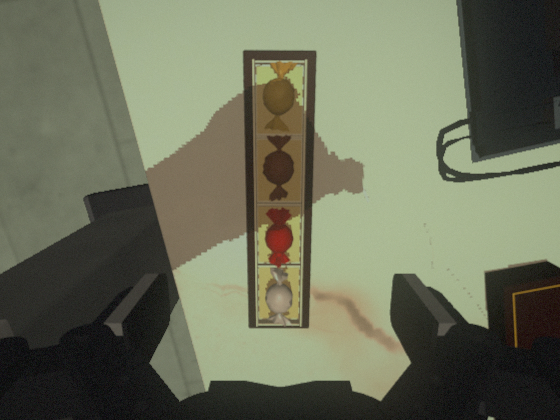

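Everything's in order: gold (279,97), brown (278,167), red (279,238), silver (278,298), each in its compartment with the twists along the row. Now the lid.

Call:
move_arm([
  [-0.5,0.6,0,0,0,-0.1,1],
  [-0.5,0.6,0,0,0,-0.1,1],
  [-0.5,0.6,0,0,0,-0.1,1],
  [-0.5,0.6,0,0,0,-0.1,1],
  [-0.5,0.6,0,0,0,-0.1,1],
  [-0.5,0.6,0,0,0,-0.1,1],
  [-0.5,0.6,0,0,0,-0.1,1],
  [-0.5,0.6,0,0,0,-0.1,1],
])

```text
time: 30.82
eef_pos: [649.2, 5.9, 192.7]
ee_rot: [0.74, 0.673, -0.001, -0.001]
wrist_force: [-0.0, 0.9, 0.1]
finger_gap: 1.0
finger_force: 0.0
```

```bash
cat > lid.py <<'E'
from quad import *
def lid(v,thr=60):
    ci,im=v; g=cv2.GaussianBlur(cv2.cvtColor(im,cv2.COLOR_BGR2GRAY),(3,3),0)
    b,gg,r=[a.astype(int) for a in cv2.split(cv2.GaussianBlur(im,(5,5),0))]
    gold=((r-b>22)&(r>gg)&(r>70)).astype(np.uint8)   # foil border and seal
    return g,gold
E
python3 - <<'E'
from chk import *
import pickle
s=robot.state();print(s["eef_pos"],s["joint_pos"]);v=shot("wrist","w16");pickle.dump(v,open("v16.pkl","wb"))
ci,im=v;g=cv2.cvtColor(im,cv2.COLOR_BGR2GRAY)
q=proj(ci,[655,17,30]);print("lid proj",q)
for x in (-60,-40,-34,-30,-26,-22,-18,0,18,22,26,30,34,40,60):
    a,b=proj(ci,[655+x,17,30]).astype(int); print(x,(a,b),im[b,a],end=" ")
ci0=pickle.load(open("v15.pkl","rb"))[0]
X=np.array([plane(ci0,p,3)[:2] for p in ((244,51),(316,51),(308.5,327.5),(248,327.5))])
from quad import rect; print("\nbox again",rect(X))
E
```

```text
[649.1726   5.8507 192.6903] [-0.3491  0.558   0.4195  1.6309 -0.2586  1.0104  0.0583]
lid proj [287.1889 187.2485]
-60 (np.int64(209), np.int64(194)) [ 99 125 138] -40 (np.int64(235), np.int64(192)) [ 99 125 138] -34 (np.int64(243), np.int64(191)) [ 97 122 137] -30 (np.int64(248), np.int64(190)) [37 45 52] -26 (np.int64(253), np.int64(190)) [33 42 46] -22 (np.int64(258), np.int64(189)) [24 55 71] -18 (np.int64(263), np.int64(189)) [34 40 47] 0 (np.int64(287), np.int64(187)) [ 34  88 121] 18 (np.int64(310), np.int64(185)) [ 40  85 114] 22 (np.int64(315), np.int64(184)) [35 45 46] 26 (np.int64(321), np.int64(184)) [ 80 104 117] 30 (np.int64(326), np.int64(183)) [ 89 115 131] 34 (np.int64(331), np.int64(183)) [ 90 115 128] 40 (np.int64(339), np.int64(182)) [ 89 117 130] 60 (np.int64(365), np.int64(180)) [ 70  91 102] 
box again (array([447.1595, 235.4801]), np.float64(79.5429330815623), [np.float64(55.594249325726516), np.float64(241.13995681860797), np.float64(57.07622841924401), np.float64(241.11460340634065)])
```

```bash
cat > lid.py <<'E'
from quad import *
def lidq(v,w=(205,5,370,372),thr=72):
    im=v[1].copy(); b,g,r=[a.astype(int) for a in cv2.split(im)]
    im[(r-b>30)&(b<60)]=30      # gold foil counts as lid
    return quad(im,thr,*w)
E
python3 - <<'E'
from lid import *
v=pickle.load(open("v16.pkl","rb"))
for t in (65,75,85):
    q=lidq(v,thr=t); print(t,q.round(1).tolist(),rect(np.array([plane(v[0],p,30)[:2] for p in q])))
E
```

```text
65 [[221.9, 19.7], [299.4, 11.8], [335.9, 319.4], [269.6, 324.0]] (array([652.6085,  18.622 ]), np.float64(92.50926776655716), [np.float64(53.15225977811062), np.float64(237.44914842848883), np.float64(56.46893958384083), np.float64(236.7359541522421)])
75 [[222.0, 19.8], [302.2, 9.2], [333.0, 320.4], [268.8, 327.2]] (array([652.2612,  17.995 ]), np.float64(91.81964384556593), [np.float64(55.111820296278864), np.float64(239.47525952576802), np.float64(54.99724797407624), np.float64(239.59182281082252)])
85 [[221.3, 19.7], [301.9, 8.7], [334.6, 320.2], [269.0, 328.0]] (array([652.4811,  17.9461]), np.float64(92.06644068547922), [np.float64(55.4066237786605), np.float64(239.69469934642115), np.float64(56.255584177190855), np.float64(240.5137349029953)])
```

Call:
move_arm([
  [0.1,-0.05,0,0,0,-0.1,1],
  [0.1,-0.05,0,0,0,-0.1,1],
  [0.1,-0.05,0,0,0,-0.1,1],
  [0.1,-0.05,0,0,0,-0.1,1],
])

```text
time: 31.38
eef_pos: [634.3, 44.3, 194.2]
ee_rot: [0.714, 0.7, 0.0, 0.0]
wrist_force: [-0.2, 0.3, -0.4]
finger_gap: 1.0
finger_force: 0.0
```

```bash
python3 - <<'E'
from lid import *
s=robot.state();print(s["eef_pos"]);v2=shot("wrist","w17");pickle.dump(v2,open("v17.pkl","wb"));v=pickle.load(open("v16.pkl","rb"))
Q=[lidq(a,w=w,thr=75) for a,w in ((v,(205,5,370,372)),(v2,(185,5,380,372)))]
print(Q[1].round(1).tolist(),rect(np.array([plane(v2[0],p,30)[:2] for p in Q[1]])))
for a,b in zip(*Q): print(*tri((v[0],a),(v2[0],b)))
E
```

```text
[634.2971  44.3261 194.1805]
[[258.6, 76.3], [336.1, 71.5], [338.9, 360.4], [278.1, 363.3]] (array([652.1226,  17.7828]), np.float64(91.96375414897372), [np.float64(55.258758693244836), np.float64(239.0694690490779), np.float64(53.77455248046337), np.float64(238.95532116559292)])
[620.9736 136.0117  33.542 ] 0.82816372282602
[675.8834 138.4248  29.4374] 0.36706989685479025
[ 683.7886 -103.1809   26.5405] 0.26624800764279427
[629.2086 -99.6505  34.2098] 0.5455870439597399
```

```bash
python3 - <<'E'
from h import *
print(step([652.3,18,194],np.radians(2)),step([652.3,18,29],np.radians(2)))
E
```

```text
[-0.0643  0.0463  0.0003  0.0005  0.0007 -0.0703] [-0.0641  0.0462  0.4128  0.0005  0.0007 -0.0703]
```

Call:
move_arm([
  [-0.064,0.046,0.1,0,0,-0.07,1],
  [-0.064,0.046,0.2,0,0,-0.07,1],
  [-0.064,0.046,0.3,0,0,-0.07,1],
  [-0.064,0.046,0.3,0,0,-0.07,1],
  [-0.064,0.046,0.3,0,0,-0.07,1],
])

```text
time: 32.05
eef_pos: [653.1, 18.4, 75.2]
ee_rot: [0.695, 0.719, 0.0, 0.001]
wrist_force: [0.3, 0.1, 1.2]
finger_gap: 1.0
finger_force: 0.0
```

```bash
python3 - <<'E'
from h import *
print(robot.state()["eef_pos"],step([652.3,18,29],np.radians(2)))
E
```

```text
[653.1119  18.4176  75.241 ] [-0.0009 -0.0023  0.1156  0.0021  0.0005  0.0004]
```

Call:
move_arm([
  [-0.001,-0.001,0.07,0,0,0,1],
  [-0.001,-0.001,0.105,0,0,0,1],
  [-0.001,-0.001,0.115,0,0,0,1],
  [-0.001,-0.001,0.115,0,0,0,1],
  [-0.001,-0.001,0.115,0,0,0,-1],
  [-0.001,-0.001,0.115,0,0,0,-1],
  [-0.001,-0.001,0.115,0,0,0,-1],
  [-0.001,-0.001,0.115,0,0,0,-1],
  [-0.001,-0.001,0.115,0,0,0,-1],
])

```text
time: 33.17
eef_pos: [652.6, 18.6, 29.1]
ee_rot: [0.694, 0.72, 0.001, 0.001]
wrist_force: [-0.4, -0.0, 6.3]
finger_gap: 0.654
finger_force: 65.1
```

```bash
python3 - <<'E'
from h import *
s=robot.state();R=Rn.from_quat(s["ee_rot"]).as_matrix();print(s["eef_pos"],np.degrees(np.arctan2(R[1,1],R[0,1])),R[:,2],s["finger_gap"],s["finger_force"])
E
```

```text
[652.5973  18.643   29.0617] 2.0566995769777994 [ 0.0018  0.0002 -1.    ] 0.6543358014618963 65.14664590358734
```

Call:
move_arm([
  [0,0,-0.05,0,0,0,-1],
  [0,0,-0.15,0,0,0,-1],
  [0,0,-0.25,0,0,0,-1],
  [0,-0.12,-0.25,0,0,0,-1],
  [0,-0.24,-0.25,0,0,0.1,-1],
  [0,-0.36,-0.25,0,0,0.2,-1],
  [0,-0.48,-0.25,0,0,0.27,-1],
  [0.1,-0.5,-0.25,0,0,0.27,-1],
  [0.22,-0.5,-0.25,0,0,0.27,-1],
  [0.34,-0.5,-0.25,0,0,0.27,-1],
  [0.46,-0.5,-0.25,0,0,0.27,-1],
  [0.52,-0.5,-0.25,0,0,0.27,-1],
  [0.52,-0.5,-0.25,0,0,0.27,-1],
  [0.52,-0.5,-0.25,0,0,0.27,-1],
])

```text
time: 34.92
eef_pos: [444.4, 218.1, 128.2]
ee_rot: [0.767, 0.642, -0.0, 0.0]
wrist_force: [-0.3, -0.3, -1.1]
finger_gap: 0.66
finger_force: 64.4
```

```bash
python3 - <<'E'
from h import *
import pickle
s=robot.state();R=Rn.from_quat(s["ee_rot"]).as_matrix();print(s["eef_pos"],np.degrees(np.arctan2(R[1,1],R[0,1])),R[:,2],s["finger_gap"],s["wrist_torque"])
print(step([447.1,236.1,80],np.radians(-10.4)))
v=shot("wrist","w18");pickle.dump((v,s),open("v18.pkl","wb"))
E
```

```text
[444.373  218.0675 128.2436] -10.152669484908595 [ 0.     -0.0005 -1.    ] 0.6598853456241925 [-0.0288 -0.0324 -0.0373]
[ 0.0456 -0.0012  0.1206  0.0001  0.0006  0.0055]
```

View pics/w18.png

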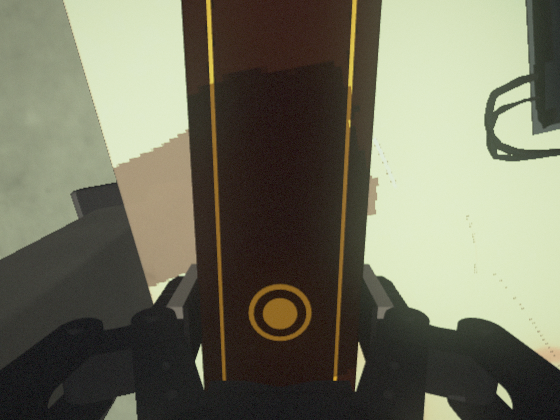

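The held lid is aligned with the tool axis. Its seal at (280,312) marks the lid centre.

```bash
python3 - <<'E'
from h import *
import pickle
(v,s)=pickle.load(open("v18.pkl","rb"));R=Rn.from_quat(s["ee_rot"])
for p in ((280,312),(209,0),(357,0),(224,380),(337,380)): print(R.inv().apply(plane(v[0],p,129.2)-s["eef_pos"]))
print(proj(v[0],s["eef_pos"]))
E
```

```text
[-1.198  -0.2739 -0.9558]
[ 96.6961 -20.2798  -1.0042]
[96.7118 21.2775 -0.9999]
[-29.4396 -21.0543  -0.9446]
[-29.4005  20.9131  -0.9403]
[280.7787 307.5639]
```

Call:
move_arm([
  [0.048,-0.001,0,0,0,0.005,-1],
  [0.048,-0.001,0.05,0,0,0.005,-1],
  [0.048,-0.001,0.1,0,0,0.005,-1],
  [0.048,-0.001,0.14,0,0,0.005,-1],
  [0.048,-0.001,0.14,0,0,0.005,-1],
  [0.048,-0.001,0.14,0,0,0.005,-1],
])

```text
time: 35.72
eef_pos: [447.8, 238.5, 72.3]
ee_rot: [0.768, 0.641, 0.0, 0.0]
wrist_force: [0.1, 0.3, -0.8]
finger_gap: 0.654
finger_force: 64.4
```

```bash
python3 - <<'E'
from h import *
s=robot.state();print(s["eef_pos"],s["wrist_force"],step([447.4,237,32],np.radians(-10.4)))
E
```

```text
[447.7753 238.4848  72.2547] [ 0.1325  0.3241 -0.8057] [-0.0039 -0.0003  0.1006  0.0005 -0.0005  0.0014]
```

Call:
move_arm([
  [-0.004,0,0.04,0,0,0,-1],
  [-0.004,0,0.06,0,0,0,-1],
  [-0.004,0,0.07,0,0,0,-1],
  [-0.004,0,0.08,0,0,0,-1],
  [-0.004,0,0.085,0,0,0,-1],
  [-0.004,0,0.085,0,0,0,-1],
])

```text
time: 36.48
eef_pos: [447.0, 236.8, 37.9]
ee_rot: [0.768, 0.641, -0.0, -0.0]
wrist_force: [0.3, -0.5, -1.2]
finger_gap: 0.656
finger_force: 64.4
```

```bash
python3 - <<'E'
from h import *
s=robot.state();print(s["eef_pos"],s["wrist_force"],s["wrist_torque"],step([447.4,237,32],np.radians(-10.4)))
E
```

```text
[447.0151 236.7618  37.8601] [ 0.3317 -0.4545 -1.2075] [ 0.0025 -0.0035 -0.0302] [ 0.0008  0.0008  0.0147 -0.0001 -0.      0.0019]
```

Edge is at about 9 mm, below the rim, with no contact force. Finish lowering.

Call:
move_arm([
  [0,0,0.005,0,0,0,-1],
  [0,0,0.01,0,0,0,-1],
  [0,0,0.013,0,0,0,-1],
  [0,0,0.015,0,0,0,-1],
  [0,0,0.015,0,0,0,-1],
])

```text
time: 37.1
eef_pos: [447.0, 236.7, 32.0]
ee_rot: [0.768, 0.641, -0.0, -0.0]
wrist_force: [-0.8, -1.6, 1.8]
finger_gap: 0.655
finger_force: 64.6
```

Call:
move_arm([
  [0,0,0.001,0,0,0,1],
  [0,0,0.001,0,0,0,1],
  [0,0,0,0,0,0,1],
  [0,0,0,0,0,0,1],
  [0,0,-0.05,0,0,0,1],
  [0,0,-0.15,0,0,0,1],
  [0,0,-0.3,0,0,0,1],
  [0,0,-0.42,0,0,0,1],
  [0,0,-0.42,0,0,0,1],
  [0,0,-0.42,0,0,0,1],
])

```text
time: 38.35
eef_pos: [446.5, 236.7, 199.5]
ee_rot: [0.768, 0.641, -0.0, -0.0]
wrist_force: [-1.1, -0.2, 0.4]
finger_gap: 1.0
finger_force: 0.0
```

```bash
python3 - <<'E'
from lid import *
s=robot.state();print(s["eef_pos"],s["wrist_force"]);v=shot("wrist","w19");ci=v[0];pickle.dump(v,open("v19.pkl","wb"))
for y in (121,0,-121): print(y,proj(ci,np.r_[447.1+.18*y,235.5+.984*y,33]))
for w in ((205,5,370,372),):
    for t in (70,80):
        q=lidq(v,w=w,thr=t); print(q.round(1).tolist(),rect(np.array([plane(ci,p,33)[:2] for p in q])))
E
```

```text
[446.4613 236.7296 199.5064] [-1.074  -0.176   0.4197]
121 [281.9986  33.451 ]
0 [281.5015 202.0606]
-121 [281.1033 337.1382]
[[242.1, 49.9], [319.2, 50.3], [310.3, 335.0], [248.8, 335.0]] (array([445.2051, 231.4682]), np.float64(79.51523211240142), [np.float64(54.46441339444119), np.float64(229.06918365054264), np.float64(53.52481939204752), np.float64(229.3815930378364)])
[[241.7, 36.0], [319.8, 36.0], [311.4, 336.0], [248.2, 336.0]] (array([446.0487, 235.4366]), np.float64(79.57530526060573), [np.float64(54.703932196053444), np.float64(239.2910745863508), np.float64(55.098550390665324), np.float64(239.3469834573641)])
```

Call:
move_arm([
  [0,0.12,-0.05,0,0,0,1],
  [0,0.12,-0.05,0,0,0,1],
  [0,0.12,-0.05,0,0,0,1],
  [0,0.12,-0.05,0,0,0,1],
  [0,0.12,-0.05,0,0,0,1],
])

```text
time: 39.02
eef_pos: [493.2, 228.4, 219.2]
ee_rot: [0.768, 0.641, -0.001, -0.0]
wrist_force: [0.0, -0.9, -0.3]
finger_gap: 0.999
finger_force: 0.0
```

```bash
python3 - <<'E'
from lid import *
v=pickle.load(open("v19.pkl","rb"));v2=shot("wrist","w20")
a=lidq(v,thr=80)
c=proj(v2[0],[447.1,235.5,33]).astype(int);print(c,proj(v2[0],[469,355,33]),proj(v2[0],[425,116,33]))
for t in (70,80):
    try:
        b=lidq(v2,w=(max(c[0]-60,178),5,c[0]+75,372),thr=t);print(b.round(1).tolist())
        for p,q in zip(a,b): print(*tri((v[0],p),(v2[0],q)))
    except Exception as e: print(e)
E
```

```text
[224 196] [218.924   38.1774] [229.528 325.044]
[[182.6, 39.6], [258.2, 41.9], [261.2, 323.0], [198.4, 323.0]]
[440.4041 359.9498  25.7969] 1.0198730454585714
[497.0327 350.9938  13.8914] 0.7437049790779747
[451.358  103.1082  17.4335] 1.0655066615117366
[397.8101 124.1305  35.0612] 0.3419804347975353
[[182.3, 40.0], [258.4, 40.0], [261.3, 323.0], [198.5, 323.0]]
[440.4931 359.4684  27.5337] 0.7486534110969314
[497.4091 352.0574  11.6059] 0.6228685804552965
[451.3456 102.5793  16.6114] 1.0971008765310422
[397.7361 123.9098  34.699 ] 0.3557902257579651
```

```bash
python3 - <<'E'
from h import *
print(robot.hand_in())
E
```

```text
the job is handed in; nothing more can be done
None
```

The four pralines are packed gold, brown, red, silver from the left, the lid is on and measures square to the box, and the job was handed in at about 39 s; the hand-in call gave no verdict, and I never read the lid's height cleanly from two views (it comes from the lowering height, light contact force and matching size).

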